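Load sample bottles label-to-scanner in the autosampler bay

TASK

Load the autosampler bay for a code read: lift its loose cover plate off the two pins and lay it flat on the bench, then stand every sample bottle (those on the bench, and the one already in the bay if there is one) upright on a round pad in the bay, one bottle to a pad, each turned so that its code label squarely faces the scanner block at the back. Seat the cover back flat over both pins, either way round, and then press the read key on top of the scanner block. Leave the beakers on the bench where they are.

Things in the scene. Friction and masses are not known exactly. Their poses are not given: they have to be found in the camera images.
- bottle_1_mid (a point): middle (on the axis, half-way up) of a white upright bottle 80 mm tall: straight round body 48 mm across up to 55 mm, blue screw cap 41 mm across from 62 to 80 mm (solid, may be gripped). Own +x points from the axis to the middle of its label, +z up. If present it starts in the bay on the middle pad, turned wrongly.
- bottle_1_label (a point): middle of the label of bottle_1, on the surface 24 mm from the axis, half-way up. The label, on one side only, is white with black code bars, 42 mm tall, about 38 mm round the body; a white seal strip 10 mm wide runs from it up and over the blue cap to the cap's centre, so that the label's side shows from above
- bottle_1: the whole of bottle_1, about 0.09 kg, bottom-heavy; origin at the centre of its underside, +x to its label
- bottle_2_mid (a point): middle (on the axis, half-way up) of a white upright bottle 80 mm tall: straight round body 48 mm across up to 55 mm, blue screw cap 41 mm across from 62 to 80 mm (solid, may be gripped). Own +x points from the axis to the middle of its label, +z up. If present it starts on the bench left of the bay.
- bottle_2_label (a point): middle of the label of bottle_2, on the surface 24 mm from the axis, half-way up. The label, on one side only, is white with black code bars, 42 mm tall, about 38 mm round the body; a white seal strip 10 mm wide runs from it up and over the blue cap to the cap's centre, so that the label's side shows from above
- bottle_2: the whole of bottle_2, about 0.09 kg, bottom-heavy; origin at the centre of its underside, +x to its label
- bottle_3_mid (a point): middle (on the axis, half-way up) of a white upright bottle 80 mm tall: straight round body 48 mm across up to 55 mm, blue screw cap 41 mm across from 62 to 80 mm (solid, may be gripped). Own +x points from the axis to the middle of its label, +z up. If present it starts on the bench left of the bay.
- bottle_3_label (a point): middle of the label of bottle_3, on the surface 24 mm from the axis, half-way up. The label, on one side only, is white with black code bars, 42 mm tall, about 38 mm round the body; a white seal strip 10 mm wide runs from it up and over the blue cap to the cap's centre, so that the label's side shows from above
- bottle_3: the whole of bottle_3, about 0.09 kg, bottom-heavy; origin at the centre of its underside, +x to its label
- bottle_4_mid (a point): middle (on the axis, half-way up) of a white upright bottle 80 mm tall: straight round body 48 mm across up to 55 mm, blue screw cap 41 mm across from 62 to 80 mm (solid, may be gripped). Own +x points from the axis to the middle of its label, +z up. If present it starts on the bench left of the bay.
- bottle_4_label (a point): middle of the label of bottle_4, on the surface 24 mm from the axis, half-way up. The label, on one side only, is white with black code bars, 42 mm tall, about 38 mm round the body; a white seal strip 10 mm wide runs from it up and over the blue cap to the cap's centre, so that the label's side shows from above
- bottle_4: the whole of bottle_4, about 0.09 kg, bottom-heavy; origin at the centre of its underside, +x to its label
- place_left (a point): centre of the left pad, at floor level; +x to its scanner window, +y to the left along the bay. The bay is a fixed white housing, open to the front and above; its floor, 8 mm above the bench, reaches 70 mm in front of the pad centres and ends in a lip 6 mm thick, 20 mm above the floor. Side cheeks 22 mm thick, 100 mm high above the bench, stand 155 mm (inner faces) left and right of the middle pad.
- place_middle (a point): centre of the middle pad, at floor level; +x to its scanner window, +y to the left along the bay. Pads are flat dark rubber discs 49 mm across, 95 mm apart in a row; bottles stand freely on them, nothing centres them.
- place_right (a point): centre of the right pad, at floor level; +x to its scanner window, +y to the left along the bay. The scanner block, a grey bar along the back of the bay with a dark window behind each pad, begins 70 mm behind the pad centres, is 50 mm thick, and 98 mm high above the bench.
- cover: the loose cover: aluminium plate 100 x 362 x 5 mm (long along its y), about 0.22 kg; origin at the centre of the plate's underside. A 12 x 12 mm hole lies on its centre line 166 mm to each side of the middle; either way round fits. It starts seated on the bay, over the pads
- cover_grip (a point): centre of the cover's bar grip: a black bar 12 mm thick (x), 90 mm long (y), 12 mm high, on two posts over the plate's middle. This point is 33 mm above the plate's underside; the gap under the bar is 22 mm
- cover_seat (a point): fixed to the bay: where the centre of the cover's bar grip is when the cover is seated (+x to the scanner, +y left along the bay). Cheek tops are 33 mm below it; on them, 166 mm to its left and right, stand two steel pins 8 mm thick, 14 mm high, with tapered tips. A seated cover clears the bottles on the pads by 12 mm
- bench_free (a point): a point on the bench top in the middle of a bare stretch on the left, about 390 mm long (this point's x) and 130 mm wide, where the cover has room to lie, long side along x; a tall cabinet begins 130 mm to the left of it
- key_top (a point): centre of the top face of the read key, a white round push key 26 mm across in a black collar on top of the scanner block, at its middle; pressed straight down
- key (a joint): travel of the read key: 0 up, 0.006 m fully pressed, counts as pressed from 0.004; a spring, about 5 N at full travel, brings it back up
- mini_centrifuge: a fixed blue round bench centrifuge between the bay and the bottles, an obstacle: about 145 mm across, 75 mm tall, its clear lid standing open at the back (+x side) up to 210 mm above the bench; origin at the middle of its underside
- beaker_side: a small glass beaker, 51 mm wide, 61 mm tall, a bystander standing on the bench; origin at its underside
- beaker_large: a larger glass beaker, 78 mm wide, 93 mm tall, a bystander standing on the bench; origin at its underside

How it is judged:
By the outcome, as a careful person would: the job done as asked, in the order asked, and still so for the second after the job is handed in, with the robot touching nothing.
Of bottle_1, bottle_2, bottle_3, bottle_4 only 2 to 3 are there at a start; the rules pass over those that are not, and their reading is None.
At some moment in a run one of bottle_1, bottle_2, bottle_3, bottle_4 may be knocked a few centimetres aside while the robot is not near it.
It also fails if it takes over 210 s, if anything falls off the work surface, if the arm or the gripper's body presses on something with over 40 N, if the wrist force passes 120 N, or if a joint passes its speed limit or range.

ROBOT

A 7-joint arm with a two-finger parallel gripper is mounted at the origin on a cart in front of the work surface, level with it; the furniture and walls round the work are solid. World frame = base frame: x ahead of the robot, y to its left, z up, the work surface at z = 0. Lengths are in m, angles in rad, forces in N, time in s.
With the tool pointing down it reaches from about 0.425 to 0.925 m from the base axis. Payload 6.8 kg.
Tool frame: the origin (TCP) lies midway between the tips of the shut fingers; the grasp point (between the pads) lies 19 mm behind it; z points along the fingers, y is the direction in which the jaws open and shut (so a half turn about z gives the same grasp; the last joint's range is limited). The gripper opens to 85 mm and grips with 20 to 120 N. Pads are 22 mm wide; open, the fingers measure 114 mm over their backs; the gripper's body (76 mm by 85 mm) begins 54 mm behind the grasp point. The pads swing forward as they close: fully open they stand 13 mm farther back than shut.
Start: joints at [-1.374, 0.477, 0.022, 1.555, -0.011, 1.109, -0.083], TCP at [0.203, 0.644, 0.231] pointing down, gripper open.
Joint ranges: [-2.96, 2.96], [-0.34, 2.1], [-1.41, 1.46], [0.24, 2.44], [-1.37, 4.51], [0.17, 1.92], [-2.96, 2.96]. Speed limits (rad/s): [2.39, 2.39, 3.14, 3.14, 3.14, 3.14, 3.14].

INTERFACE

Orientations are given as a rotation vector (axis times angle).
In Python, from bench import r gives the robot as it stands. The module is installed in compiled form; this text tells all that it offers.
- The arm moves only by the tool apply_moves, never from a script. Its argument "plan" is a list that holds one entry, the list of rows, each a list of 7 numbers: the turn, a rotation vector about the tool's x, y, z scaled (see below), then the shift along the tool's x, y, z scaled (see below), then the closure, from -1 (fully open) to 1 (shut). In form: [[[wx, wy, wz, tx, ty, tz, grip], ...]]. A call has 1 to 12 rows; each row is the pose to reach, as a shift and turn from the pose commanded when the call began, along the tool's axes at that moment, turning the shorter way round; what a row does not reach only later rows make up. The controller multiplies each number of a shift by 0.4 m and each number of a turn by 180 degrees. A row lasts 1/12 s, in which the tool goes at most 41.7 mm and 7.16 degrees, less where a joint would pass 70% of its speed; a pose out of reach is approached as far as the arm can. A call with a number of a shift or a turn outside -1 to 1 is refused whole. A call with a gripper value outside its range is refused whole. The fingers move at their own pace and stop on an object; "force" is the grip in N (left out, the last holds). Time passes only in rows, so rows that repeat a pose let the fingers close. It gives the time, the measured TCP pose, the force and the opening at its end, in the units of the state.
- r.get_obs(): the state, without advancing time (a new reading comes with each control period).
- r.grab_frame(name): name is "scene" or "side" or "wrist"; returns a dict with "pixels" (400x640x3 uint8, blue, green, red), "fx", "fy", "cx", "cy" (pixels), "pose" (4x4, takes a point from camera to world coordinates). Camera axes: x right, y up, looking along -z (the intrinsics and any distortion apply to the point x, -y, -z); pixel columns grow to the right and rows downward; lengths in m; the calibration is good to about 2 mm. A picture is of the moment at which its call begins. There is no depth.
- r.hand_in(): hands the job in, once; it reports no verdict.
The state is a dict: "clock": time; "joints": joint angles; "qvel": joint speeds; "tau": joint torques, N m; "tcp_pos": TCP position; "orientation": TCP orientation; "contact_force": force on the tool from outside, world axes, zero at the start; "moment": the same for the moment, N m; "grip_width": finger opening in m.
Only numpy, scipy, OpenCV 4.12 (cv2) and the standard library are available. Lean on these libraries where they do the work, as an engineer would, in place of code of your own. Each camera call takes 0.05 s, during which the arm holds its last target. There are 200 camera calls.

## Working session

There is one attempt and no reset: what is moved stays moved. The work goes in short steps, Python scripts to look and compute and a tool call to move; the robot and the scene stay as the last step left them, time stands still between calls to the robot, and variables do not carry over. Pictures are saved under pics/ and viewed, on a budget of 14 in all, crops included, one or two more only if the job needs it, and the job is handed in when it is done.

Besides the shell and the picture viewer there is one more tool, called after "Call:" by a JSON object that holds its "fn" and its "kwargs". apply_moves: Moves the arm, as the interface text tells. Its arguments: {"type":"object","properties":{"plan":{"type":"array","items":{"type":"array","items":{"type":"array","items":{"type":"number","minimum":-1,"maximum":1}}}},"force":{"type":"number"}},"required":["plan"]}

```bash
mkdir -p pics; cat > h.py <<'E'
import numpy as np, cv2
from scipy.spatial.transform import Rotation as R
from bench import r
def grab(n,save=None):
    f=r.grab_frame(n); f['pixels']=np.array(f['pixels'])
    if save: cv2.imwrite('pics/'+save,f['pixels'])
    return f
def ray(f,u,v):
    P=np.array(f['pose']); d=np.array([(u-f['cx'])/f['fx'],-(v-f['cy'])/f['fy'],-1.])
    return P[:3,3],P[:3,:3]@d
def onz(f,u,v,z):
    o,d=ray(f,u,v); return o+d*(z-o[2])/d[2]
def proj(f,p):
    P=np.array(f['pose']); c=P[:3,:3].T@(np.array(p)-P[:3,3]); return f['cx']+f['fx']*c[0]/-c[2], f['cy']-f['fy']*c[1]/-c[2]
E
python3 - <<'E'
from h import *
np.set_printoptions(precision=4,suppress=True)
o=r.get_obs(); print(o)
for n in('scene','side','wrist'):
    f=grab(n,n+'0.png'); print(n,f['fx'],f['fy'],f['cx'],f['cy'],[k for k in f]); print(np.array(f['pose']))
E
```

```text
{'clock': 0.0, 'joints': array([-1.3741,  0.4778,  0.0224,  1.5565, -0.0115,  1.1093, -0.0831]), 'qvel': array([-0.0005,  0.0011, -0.0002,  0.0016,  0.0009, -0.0011,  0.0005]), 'tau': array([ -0.0006, -59.6439,   1.6078, -28.1193,   0.0125,   0.0095,
         0.    ]), 'tcp_pos': array([0.2024, 0.6433, 0.2303]), 'orientation': array([-0.4769, -3.1051,  0.0028]), 'contact_force': array([ 0.4517, -0.8247, -0.3882]), 'moment': array([ 0.0262,  0.0041, -0.0506]), 'grip_width': 0.08574354109372566}
scene 437.9323949668989 437.9323949668989 314.72838847481637 195.566235603006 ['pixels', 'fx', 'fy', 'cx', 'cy', 'pose']
[[ 0.6181  0.3852 -0.6853 -0.3819]
 [-0.786   0.2896 -0.5462 -0.7618]
 [-0.0119  0.8762  0.4817  0.7891]
 [ 0.      0.      0.      1.    ]]
side 484.964612966873 484.964612966873 327.2227729353372 207.3552439730468 ['pixels', 'fx', 'fy', 'cx', 'cy', 'pose']
[[ 0.7258  0.4325 -0.5349 -0.2143]
 [-0.6878  0.4675 -0.5553 -0.7866]
 [ 0.0099  0.7709  0.6368  1.0176]
 [ 0.      0.      0.      1.    ]]
wrist 275.7446765372083 275.7446765372083 316.363207643188 195.62668015530465 ['pixels', 'fx', 'fy', 'cx', 'cy', 'pose']
[[ 0.3003 -0.9153 -0.2682  0.135 ]
 [ 0.9538  0.2879  0.0855  0.6648]
 [-0.001  -0.2815  0.9596  0.3721]
 [ 0.      0.      0.      1.    ]]
```

View pics/scene0.png

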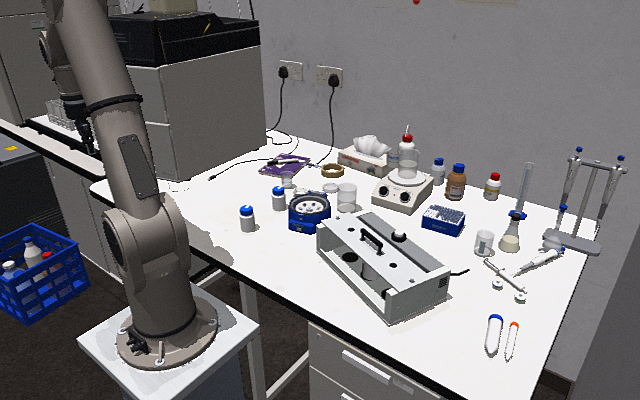

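View pics/side0.png

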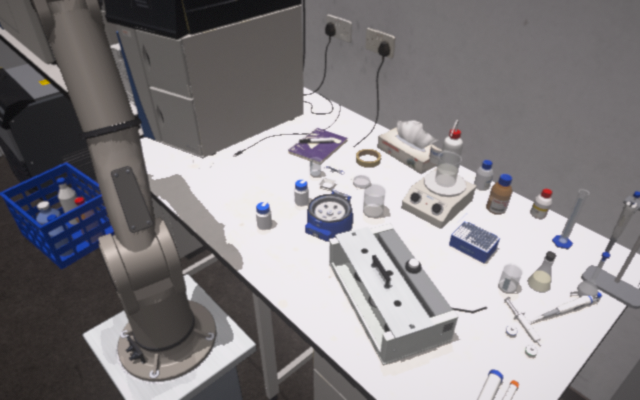

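```bash
python3 - <<'E'
import cv2
a=cv2.imread('pics/side0.png')[165:360,225:485]
cv2.imwrite('pics/side0c.png',cv2.resize(a,None,fx=3,fy=3,interpolation=cv2.INTER_CUBIC))
E
```

```text
(no output)
```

View pics/side0c.png

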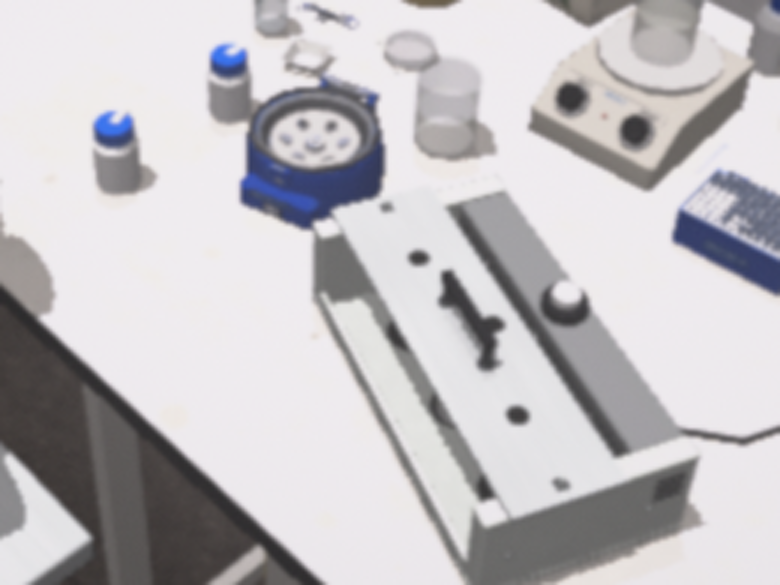

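```bash
python3 - <<'E'
from h import *
np.set_printoptions(precision=4,suppress=True)
f=grab('side')
px=f['pixels']; g=grab('scene')
c=lambda x,y:(225+(x+.5)/3-.5,165+(y+.5)/3-.5)
a=onz(f,*c(387,207),.110);b=onz(f,*c(561,485),.110)
print('pins',a,b,np.linalg.norm(a-b),(a+b)/2,np.degrees(np.arctan2(*(a-b)[1::-1])))
print('key',onz(f,*c(567,291),.108))
print('lb base',onz(f,*c(447,110),.045),'small',onz(f,*c(270,10),.03),'centrifuge',onz(f,*c(317,128),.07))
for n,F in(('side',f),('scene',g)):
    hsv=cv2.cvtColor(F['pixels'],cv2.COLOR_BGR2HSV)
    m=cv2.inRange(hsv,(100,150,60),(125,255,255)); k,l,s,ce=cv2.connectedComponentsWithStats(m)
    for i in range(1,k):
        if s[i][4]>15 and 230<ce[i][0]<480: print(n,s[i],ce[i],onz(F,*ce[i],.074))
# scene pins
print('scene proj of side pins',proj(g,a),proj(g,b),proj(g,(a+b)/2))
w=cv2.imread('pics/wrist0.png');cv2.imwrite('pics/w0.png',w)
E
```

```text
pins [ 0.5232 -0.1276  0.11  ] [ 0.397  -0.4334  0.11  ] 0.33078634144417457 [ 0.4601 -0.2805  0.11  ] 67.57866031493701
key [ 0.5622 -0.3071  0.108 ]
lb base [ 0.7326 -0.0176  0.045 ] small [0.7332 0.2637 0.03  ] centrifuge [0.5887 0.0332 0.07  ]
side [296 181  10   7  43] [300.1395 184.4651] [0.5939 0.1801 0.074 ]
side [257 203  11   8  52] [261.8654 207.1923] [0.4325 0.1721 0.074 ]
side [306 223  24  13  96] [318.2917 229.1146] [ 0.4912 -0.0181  0.074 ]
scene [435 158   9   8  53] [438.7547 161.1887] [ 1.1479 -0.167   0.074 ]
scene [453 163  12  10  94] [458.4149 167.6702] [ 1.1365 -0.2515  0.074 ]
scene [273 186  11  10  81] [277.7407 190.6667] [0.5861 0.1733 0.074 ]
scene [240 205  13  11 101] [245.7921 210.4752] [0.4247 0.1643 0.074 ]
scene [289 206  41  28 566] [306.2686 220.2915] [ 0.4957 -0.0278  0.074 ]
scene [422 216  43  21 435] [441.669  226.2299] [ 0.7139 -0.3718  0.074 ]
scene proj of side pins (np.float64(338.0724821987392), np.float64(216.83110138908103)) (np.float64(412.1106115676863), np.float64(279.73737383610944)) (np.float64(371.0717020991279), np.float64(244.86878866301026))
```

View pics/wrist0.png

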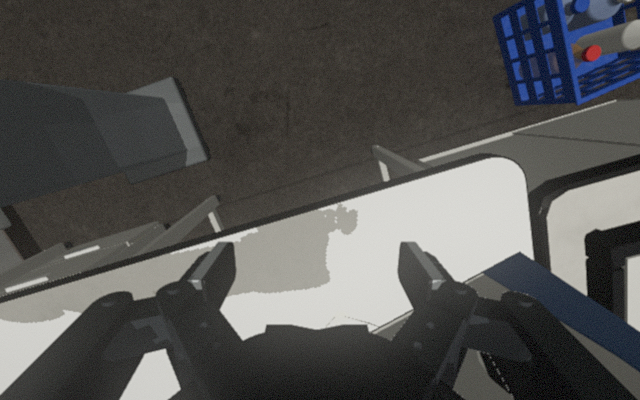

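```bash
cat >> h.py <<'E'
def Rt(th):
    t=np.radians(th); c,s=np.cos(t),np.sin(t)
    return np.array([[-s,c,0],[c,s,0],[0,0,-1.]])
def plan(*wps,start=None):
    """chained waypoints (x,y,z,theta): numbers for one row each, with rows needed"""
    o=r.get_obs(); p=np.array(o['tcp_pos']); Q=R.from_rotvec(o['orientation']).as_matrix()
    y=Q[:,1]; print('at',p.round(4),'th %.1f'%np.degrees(np.arctan2(y[1],y[0])),'tilt',Q[:2,2].round(4),'t %.1f'%o['clock'],'w %.4f'%o['grip_width'],'F',np.round(o['contact_force'],1))
    if start is not None: p=np.array(start[:3]);Q=Rt(start[3])
    for w in wps:
        T=Rt(w[3]); d=Q.T@(np.array(w[:3])-p); v=R.from_matrix(Q.T@T).as_rotvec()
        n=max(np.linalg.norm(d)/.0417,np.degrees(np.linalg.norm(v))/7.16)
        print(w,'->',[float(a) for a in np.r_[v/np.pi,d/.4].round(4)],'rows %.1f'%n); p=np.array(w[:3]);Q=T
E
python3 - <<'E'
from h import *
f=cv2.imread
plan((.50,.15,.36,25),(.46,-.2805,.32,-22.4))
import json
F=grab('side')
for q in((200,209),(303,150),(110,240)):print(onz(F,*q,0))
E
```

```text
at [0.2025 0.6436 0.2308] th 72.5 tilt [-0.0002 -0.0009] t 0.2 w 0.0854 F [ 0.5 -0.3  0.5]
(0.5, 0.15, 0.36, 25) -> [-0.0003, 0.0001, 0.2641, -1.0799, -0.9543, -0.322] rows 14.2
(0.46, -0.2805, 0.32, -22.4) -> [0.0, 0.0, 0.2633, -0.9332, -0.5455, 0.1] rows 10.4
[0.32937616 0.37691723 0.        ]
[0.81010453 0.41501281 0.        ]
[0.05095508 0.43462203 0.        ]
```

```bash
python3 - <<'E'
from h import *
plan((.15,.43,.26,68),(.275,.34,.28,45),(.42,.13,.34,20),(.455,-.27,.32,-22.4))
E
```

```text
at [0.2025 0.6437 0.231 ] th 72.5 tilt [-0.0001 -0.0006] t 0.3 w 0.0858 F [-0.4  0.2 -0.5]
(0.15, 0.43, 0.26, 68) -> [-0.0002, 0.0, 0.0252, -0.0351, -0.5491, -0.0722] rows 5.3
(0.275, 0.34, 0.28, 45) -> [0.0, 0.0, 0.1278, -0.374, -0.0916, -0.05] rows 3.7
(0.42, 0.13, 0.34, 20) -> [0.0, 0.0, 0.1389, -0.6276, -0.1149, -0.15] rows 6.3
(0.455, -0.27, 0.32, -22.4) -> [0.0, 0.0, 0.2356, -0.9696, -0.2598, 0.05] rows 9.6
```

Call:
{"fn": "apply_moves", "kwargs": {"plan": [[[0,0,0.025,-0.035,-0.549,-0.072,0],[0,0,0.025,-0.035,-0.549,-0.072,0],[0,0,0.025,-0.035,-0.549,-0.072,0],[0,0,0.025,-0.035,-0.549,-0.072,0],[0,0,0.025,-0.035,-0.549,-0.072,0],[0,0,0.025,-0.035,-0.549,-0.072,0],[0,0,0.025,-0.035,-0.549,-0.072,0],[0,0,0.025,-0.035,-0.549,-0.072,0]]]}}

```text
clock: 0.97
tcp_pos: [0.1501, 0.4303, 0.2608]
orientation: [-0.599, -3.084, -0.003]
contact_force: [-1.0, 1.2, 0.2]
grip_width: 0.0424
```

Call:
{"fn": "apply_moves", "kwargs": {"plan": [[[0,0,0.128,-0.374,-0.092,-0.05,0],[0,0,0.128,-0.374,-0.092,-0.05,0],[0,0,0.128,-0.374,-0.092,-0.05,0],[0,0,0.128,-0.374,-0.092,-0.05,0],[0,0,0.128,-0.374,-0.092,-0.05,0],[0,0,0.128,-0.374,-0.092,-0.05,0],[0,0,0.128,-0.374,-0.092,-0.05,0]]]}}

```text
clock: 1.55
tcp_pos: [0.2748, 0.3415, 0.2799]
orientation: [-1.201, -2.903, -0.0]
contact_force: [-0.8, -0.0, 0.3]
grip_width: 0.0426
```

Call:
{"fn": "apply_moves", "kwargs": {"plan": [[[0,0,0.139,-0.628,-0.115,-0.15,-1],[0,0,0.139,-0.628,-0.115,-0.15,-1],[0,0,0.139,-0.628,-0.115,-0.15,-1],[0,0,0.139,-0.628,-0.115,-0.15,-1],[0,0,0.139,-0.628,-0.115,-0.15,-1],[0,0,0.139,-0.628,-0.115,-0.15,-1],[0,0,0.139,-0.628,-0.115,-0.15,-1],[0,0,0.139,-0.628,-0.115,-0.15,-1],[0,0,0.139,-0.628,-0.115,-0.15,-1],[0,0,0.139,-0.628,-0.115,-0.15,-1]]]}}

```text
clock: 2.38
tcp_pos: [0.4192, 0.1322, 0.3396]
orientation: [-1.797, -2.576, 0.002]
contact_force: [0.2, 0.2, 0.4]
grip_width: 0.0857
```

Grab a wrist frame here for the bare stretch and bottles, then carry on to the cover.

```bash
python3 - <<'E'
from h import *
f=grab('wrist','w1.png'); np.save('w1pose.npy',f['pose'])
E
```

Call:
{"fn": "apply_moves", "kwargs": {"plan": [[[0,0,0.236,-0.97,-0.26,0.05,-1],[0,0,0.236,-0.97,-0.26,0.05,-1],[0,0,0.236,-0.97,-0.26,0.05,-1],[0,0,0.236,-0.97,-0.26,0.05,-1],[0,0,0.236,-0.97,-0.26,0.05,-1],[0,0,0.236,-0.97,-0.26,0.05,-1],[0,0,0.236,-0.97,-0.26,0.05,-1],[0,0,0.236,-0.97,-0.26,0.05,-1],[0,0,0.236,-0.97,-0.26,0.05,-1],[0,0,0.236,-0.97,-0.26,0.05,-1],[0,0,0.236,-0.97,-0.26,0.05,-1],[0,0,0.236,-0.97,-0.26,0.05,-1]]]}}

```text
clock: 3.43
tcp_pos: [0.455, -0.2702, 0.3193]
orientation: [-2.612, -1.744, 0.003]
contact_force: [0.4, 0.9, 0.2]
grip_width: 0.0853
```

```bash
python3 - <<'E'
from h import *
plan()
f=grab('wrist'); a=cv2.imread('pics/w1.png')
np.save('w2.npy',f['pixels']);np.save('w2pose.npy',f['pose'])
cv2.imwrite('pics/w12.png',cv2.resize(np.vstack([a,f['pixels']]),(480,600),interpolation=cv2.INTER_AREA))
cv2.imwrite('pics/w2.png',f['pixels'])
E
```

```text
at [ 0.455  -0.2702  0.3193] th -22.6 tilt [-0.0022 -0.0006] t 3.4 w 0.0853 F [0.4 0.9 0.2]
```

View pics/w12.png

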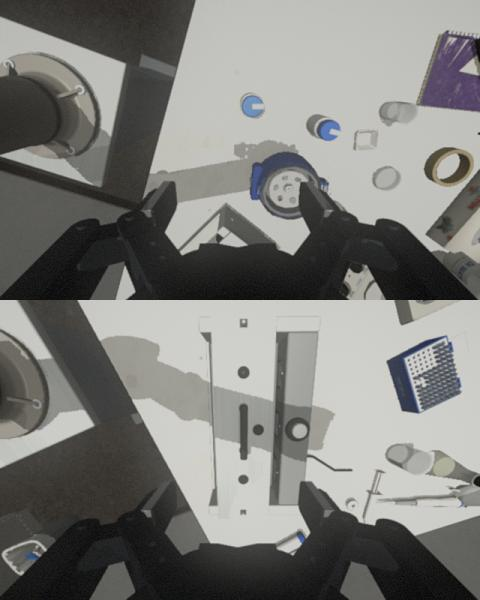

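```bash
cat >> h.py <<'E'
def load(n):
    P=np.load(n+'pose.npy'); return dict(fx=275.7446765372083,fy=275.7446765372083,cx=316.363207643188,cy=195.62668015530465,pose=P,pixels=cv2.imread(f'pics/{n}.png'))
def blobs(m,lo=8,hi=1e9):
    k,l,s,c=cv2.connectedComponentsWithStats(m.astype(np.uint8))
    return [(s[i],c[i]) for i in range(1,k) if lo<=s[i][4]<=hi]
E
python3 - <<'E'
from h import *
np.set_printoptions(precision=4,suppress=True)
f=load('w2'); g=cv2.cvtColor(f['pixels'],cv2.COLOR_BGR2GRAY)
m=(g<75).astype(np.uint8); m[:, :285]=0; m[:,430:]=0; m[295:]=0
for s,c in blobs(m,6): print(s,c,onz(f,*c,.105),onz(f,*c,.139))
print('key'); k=(g>200).astype(np.uint8); k[:150]=0;k[195:]=0;k[:,:380]=0;k[:,412:]=0
for s,c in blobs(k,60): print(s,c,onz(f,*c,.11))
g1=load('w1')
b=cv2.inRange(cv2.cvtColor(g1['pixels'],cv2.COLOR_BGR2HSV),(100,90,60),(125,255,255))
for s,c in blobs(b,80): print(s,c,onz(g1,*c,.08))
for n,u,v,z in(('edge',170,200,0),('edge2',255,5,0),('beaker',530,150,.0),('paper',490,185,0),('notebook',560,140,0),('lid',515,237,0)): print(n,onz(g1,u,v,z))
cv2.imwrite('pics/z.png',np.hstack([cv2.resize(f['pixels'][5:300,260:425],None,fx=2,fy=2,interpolation=cv2.INTER_CUBIC),cv2.resize(g1['pixels'][95:243,290:515],(450,296)).repeat(1,0) if 0 else cv2.copyMakeBorder(cv2.resize(g1['pixels'][95:243,290:515],(450,296)),0,294,0,0,cv2.BORDER_CONSTANT)]))
E
```

```text
[369 114   4   5  14] [370.2857 116.    ] [ 0.5439 -0.2313  0.105 ] [ 0.5381 -0.2287  0.139 ]
[366 132  12  70 443] [371.8488 166.0135] [ 0.525  -0.2913  0.105 ] [ 0.521 -0.283  0.139]
[320 140  10  51 230] [323.8652 164.7478] [ 0.4678 -0.2657  0.105 ] [ 0.4693 -0.2599  0.139 ]
[326 157   3   7  12] [327.3333 160.3333] [ 0.4741 -0.2621  0.105 ] [ 0.475  -0.2566  0.139 ]
[380 157  32  31 361] [393.2742 170.4377] [ 0.5489 -0.3076  0.105 ] [ 0.5427 -0.2977  0.139 ]
[338 167  13  13 129] [343.8682 172.7209] [ 0.4881 -0.2856  0.105 ] [ 0.4876 -0.2778  0.139 ]
[321 188   6  11  18] [323.4444 192.9444] [ 0.4529 -0.3009  0.105 ] [ 0.4558 -0.2916  0.139 ]
[326 197   3   4   7] [327.2857 198.5714] [ 0.4547 -0.3102  0.105 ] [ 0.4575 -0.3     0.139 ]
[365 203   5  12  25] [366.52 208.84] [ 0.4987 -0.3443  0.105 ] [ 0.4972 -0.3309  0.139 ]
[410 208   9   2   9] [414.     208.2222] [ 0.5587 -0.3682  0.105 ] [ 0.5515 -0.3526  0.139 ]
[ 398  243   32   52 1125] [412.3804 272.8364] [ 0.5274 -0.4635  0.105 ] [ 0.5231 -0.4387  0.139 ]
[425 253   5   6  14] [427.5714 255.    ] [ 0.556  -0.4439  0.105 ] [ 0.5491 -0.421   0.139 ]
key
[323 128  26  28 450] [334.3622 141.06  ] [0.4318 0.174  0.08  ]
[426 161  27  26 440] [437.8045 173.1477] [0.5925 0.1833 0.08  ]
[335 221  18  45 448] [341.7567 242.4152] [0.5005 0.0296 0.08  ]
edge [ 0.1955 -0.0335  0.    ]
edge2 [0.253  0.3166 0.    ]
beaker [0.763  0.2719 0.    ]
paper [0.7299 0.1931 0.    ]
notebook [0.8019 0.3044 0.    ]
lid [0.8265 0.1201 0.    ]
```

View pics/z.png

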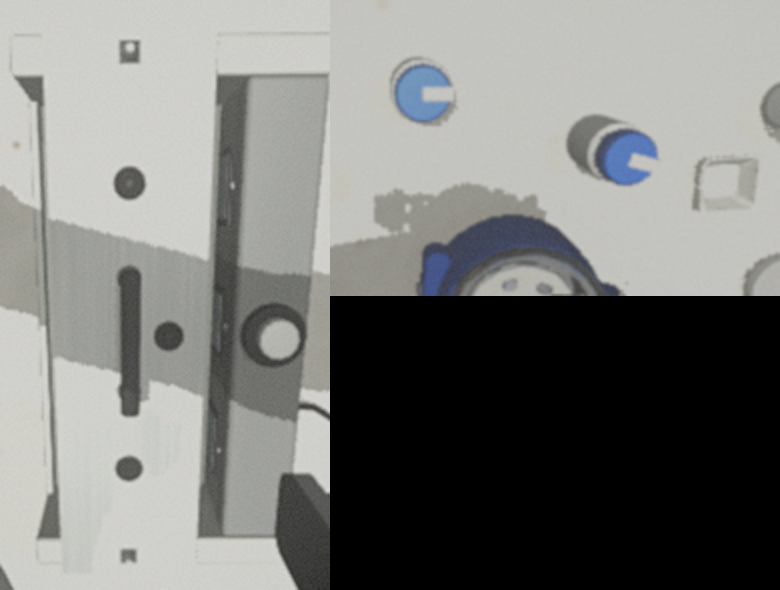

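```bash
python3 - <<'E'
from h import *
np.set_printoptions(precision=4,suppress=True)
f=load('w2')
a=onz(f,325,30.5,.105);b=onz(f,324.2,283,.105);print(a,b,np.linalg.norm(a-b),(a+b)/2,np.degrees(np.arctan2(*(a-b)[1::-1])))
print('bar',onz(f,325,138.5,.139),onz(f,325,212.5,.139), 'key',onz(f,260+279/2,5+339/2,.108))
m=(a+b)/2
x=np.array([.924,-.381])
print('key expect',m[:2]+.095*x)
g=load('w1'); hsv=cv2.cvtColor(g['pixels'],cv2.COLOR_BGR2HSV)
P=lambda X,Y:(290+X/2,95+Y/2)
for c,t in(((423,93),(440,94)),((627,158),(645,163))):
    c=(c[0]-330,c[1]);t=(t[0]-330,t[1])
    A=onz(g,*P(*c),.08);B=onz(g,*P(*t),.08);print(A,np.degrees(np.arctan2(*(B-A)[1::-1])))
plan((m[0],m[1],.16,-22.4),(m[0],m[1],.116,-22.4))
E
```

```text
[ 0.5274 -0.1227  0.105 ] [ 0.4016 -0.4298  0.105 ] 0.33193194130329456 [ 0.4645 -0.2763  0.105 ] 67.72552024018177
bar [ 0.482  -0.2322  0.139 ] [ 0.4481 -0.3157  0.139 ] key [ 0.5542 -0.3149  0.108 ]
key expect [ 0.5523 -0.3125]
[0.4349 0.1745 0.08  ] 16.86980126845454
[0.594  0.1825 0.08  ] 4.8964176329164335
at [ 0.4553 -0.2687  0.3193] th -22.4 tilt [-0.0018  0.0005] t 3.5 w 0.0852 F [-0.2  0.8  0.9]
(np.float64(0.4645035874537094), np.float64(-0.27626057937193454), 0.16, -22.4) -> [-0.0006, 0.0001, -0.0001, -0.0086, 0.0291, 0.3982] rows 3.8
(np.float64(0.4645035874537094), np.float64(-0.27626057937193454), 0.116, -22.4) -> [0.0, 0.0, 0.0, 0.0, 0.0, 0.11] rows 1.1
```

Call:
{"fn": "apply_moves", "kwargs": {"plan": [[[0,0,0,-0.009,0.029,0.398,-1],[0,0,0,-0.009,0.029,0.398,-1],[0,0,0,-0.009,0.029,0.398,-1],[0,0,0,-0.009,0.029,0.398,-1],[0,0,0,-0.009,0.029,0.398,-1],[0,0,0,-0.009,0.029,0.508,-1],[0,0,0,-0.009,0.029,0.508,-1],[0,0,0,-0.009,0.029,0.508,-1],[0,0,0,-0.009,0.029,0.508,-1]]]}}

```text
clock: 4.23
tcp_pos: [0.4656, -0.2776, 0.1191]
orientation: [2.61, 1.746, 0.003]
contact_force: [0.3, -0.2, -0.2]
grip_width: 0.0855
```

Call:
{"fn": "apply_moves", "kwargs": {"plan": [[[0,0,0,0,0,0,1],[0,0,0,0,0,0,1],[0,0,0,0,0,0,1],[0,0,0,0,0,0,1],[0,0,0,0,0,0,1],[0,0,0,0,0,0,1],[0,0,0,0,0,0,1],[0,0,0,0,0,0,1],[0,0,0,0,0,0,1],[0,0,0,0,0,0,1],[0,0,0,0,0,0,1]]], "force": 60}}

```text
clock: 5.15
tcp_pos: [0.4642, -0.278, 0.1172]
orientation: [-2.612, -1.745, -0.0]
contact_force: [-1.8, 2.5, 6.1]
grip_width: 0.0106
```

```bash
python3 - <<'E'
from h import *
plan((.4645,-.2763,.32,-22.4),(.50,-.03,.33,35),(.475,.12,.32,93),(.475,.28,.30,93),(.475,.28,.022,93))
E
```

```text
at [ 0.4642 -0.278   0.1172] th -22.5 tilt [-0.0001  0.0005] t 5.2 w 0.0106 F [-1.8  2.5  6.1]
(0.4645, -0.2763, 0.32, -22.4) -> [-0.0001, -0.0001, -0.0006, 0.0044, -0.0009, -0.5069] rows 4.9
(0.5, -0.03, 0.33, 35) -> [0.0, 0.0, -0.3189, 0.6031, -0.1526, -0.025] rows 8.0
(0.475, 0.12, 0.32, 93) -> [0.0, 0.0, -0.3222, 0.343, 0.1639, 0.025] rows 8.1
(0.475, 0.28, 0.3, 93) -> [0.0, 0.0, 0.0, -0.0209, 0.3995, 0.05] rows 3.9
(0.475, 0.28, 0.022, 93) -> [0.0, 0.0, 0.0, 0.0, 0.0, 0.695] rows 6.7
```

Call:
{"fn": "apply_moves", "kwargs": {"plan": [[[0,0,0,0,0,-0.025,1],[0,0,0,0,0,-0.05,1],[0,0,0,0,0,-0.1,1],[0,0,0,0,0,-0.18,1],[0,0,0,0,0,-0.27,1],[0,0,0,0,0,-0.36,1],[0,0,0,0,0,-0.45,1],[0,0,0,0,0,-0.507,1],[0,0,0,0,0,-0.507,1],[0,0,0,0,0,-0.507,1]]]}}

```text
clock: 5.98
tcp_pos: [0.4645, -0.2783, 0.321]
orientation: [2.611, 1.744, 0.004]
contact_force: [-1.1, -0.2, -3.5]
grip_width: 0.0106
```

```bash
python3 - <<'E'
from h import *
plan()
f=grab('side'); g=grab('wrist','w3.png'); np.save('w3pose.npy',g['pose'])
a=cv2.resize(f['pixels'][150:380,200:500],(600,460))
cv2.imwrite('pics/v3.png',np.vstack([a,np.zeros((1,600,3),np.uint8)]))
E
```

```text
at [ 0.4645 -0.2783  0.321 ] th -22.5 tilt [ 0.0029 -0.0001] t 6.0 w 0.0106 F [-1.1 -0.2 -3.5]
```

View pics/v3.png

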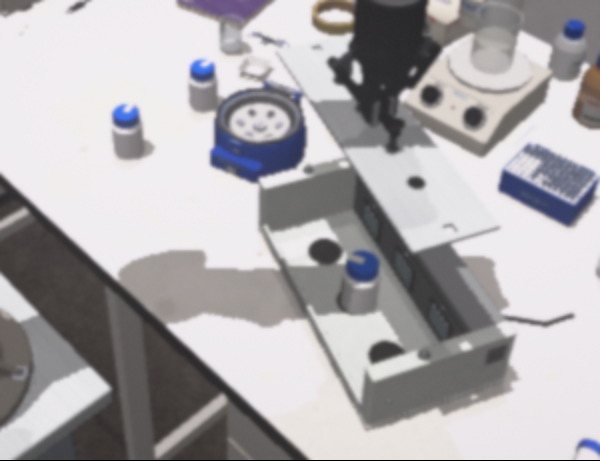

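Call:
{"fn": "apply_moves", "kwargs": {"plan": [[[0,0,-0.319,0.603,-0.153,-0.025,1],[0,0,-0.319,0.603,-0.153,-0.025,1],[0,0,-0.319,0.603,-0.153,-0.025,1],[0,0,-0.319,0.603,-0.153,-0.025,1],[0,0,-0.319,0.603,-0.153,-0.025,1],[0,0,-0.319,0.603,-0.153,-0.025,1],[0,0,-0.319,0.603,-0.153,-0.025,1],[0,0,-0.319,0.603,-0.153,-0.025,1],[0,0,-0.319,0.603,-0.153,-0.025,1],[0,0,-0.319,0.603,-0.153,-0.025,1]]]}}

```text
clock: 6.92
tcp_pos: [0.4991, -0.0321, 0.3284]
orientation: [-1.458, -2.781, 0.003]
contact_force: [0.9, -0.1, -2.3]
grip_width: 0.0108
```

Call:
{"fn": "apply_moves", "kwargs": {"plan": [[[0,0,-0.322,0.343,0.164,0.025,1],[0,0,-0.322,0.343,0.164,0.025,1],[0,0,-0.322,0.343,0.164,0.025,1],[0,0,-0.322,0.343,0.164,0.025,1],[0,0,-0.322,0.343,0.164,0.025,1],[0,0,-0.322,0.343,0.164,0.025,1],[0,0,-0.322,0.343,0.164,0.025,1],[0,0,-0.322,0.343,0.164,0.025,1],[0,0,-0.322,0.343,0.164,0.025,1],[0,0,-0.322,0.343,0.164,0.025,1],[0,0,-0.322,0.343,0.164,0.025,1],[0,0,-0.322,0.343,0.164,0.025,1]]]}}

```text
clock: 7.92
tcp_pos: [0.4752, 0.118, 0.3195]
orientation: [0.072, -3.14, 0.0]
contact_force: [0.6, 0.4, -2.7]
grip_width: 0.0105
```

```bash
python3 - <<'E'
from h import *
np.set_printoptions(precision=4,suppress=True)
plan((.475,.28,.30,93),(.475,.28,.025,93))
g=grab('wrist','w4.png'); np.save('w4pose.npy',g['pose'])
# bottles from side/scene
for n in('side','scene'):
    F=grab(n); m=cv2.inRange(cv2.cvtColor(F['pixels'],cv2.COLOR_BGR2HSV),(100,150,60),(125,255,255))
    for s,c in blobs(m,15):
        if 230<c[0]<480: print(n,c,onz(F,*c,.074))
E
```

```text
at [0.4752 0.118  0.3195] th 92.6 tilt [-0.0004 -0.0002] t 7.9 w 0.0105 F [ 0.6  0.4 -2.7]
(0.475, 0.28, 0.3, 93) -> [-0.0001, -0.0001, -0.002, -0.0181, 0.4045, 0.0486] rows 3.9
(0.475, 0.28, 0.025, 93) -> [0.0, 0.0, 0.0, 0.0, 0.0, 0.6875] rows 6.6
side [299.9348 184.4783] [0.5934 0.1805 0.074 ]
side [261.9057 207.2453] [0.4324 0.1718 0.074 ]
side [318.5583 229.2   ] [ 0.4915 -0.0189  0.074 ]
side [381.6827 282.3365] [ 0.4726 -0.2794  0.074 ]
scene [438.7407 161.2222] [ 1.1476 -0.1671  0.074 ]
scene [458.4149 167.6702] [ 1.1365 -0.2515  0.074 ]
scene [277.7407 190.6667] [0.5861 0.1733 0.074 ]
scene [245.9109 210.4653] [0.425 0.164 0.074]
scene [307.0233 220.4103] [ 0.4966 -0.0301  0.074 ]
scene [441.5663 226.191 ] [ 0.714  -0.3715  0.074 ]
scene [372.3038 254.3291] [ 0.4689 -0.281   0.074 ]
```

View pics/w4.png

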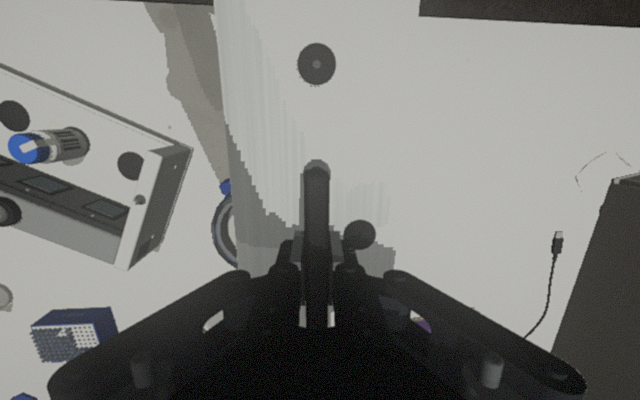

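```bash
python3 - <<'E'
from h import *
np.set_printoptions(precision=4,suppress=True)
f=load('w4')
for q in((613,182),(640,178),(575,320),(557,240),(556,262),(540,335),(420,15),(630,25)): print(q,onz(f,*q,0))
E
```

```text
(613, 182) [0.4919 0.629  0.    ]
(640, 178) [0.4829 0.6727 0.    ]
(575, 320) [0.776  0.6518 0.    ]
(557, 240) [0.604  0.5645 0.    ]
(556, 262) [0.6486 0.5758 0.    ]
(540, 335) [0.8156 0.5916 0.    ]
(420, 15) [0.2576 0.2596 0.    ]
(630, 25) [0.2563 0.5712 0.    ]
```

```bash
python3 - <<'E'
from h import *
np.set_printoptions(precision=4,suppress=True)
f=load('w4'); s=grab('side')
print('side plug',onz(s,237,154,0),'proj wrist pts in side',proj(s,(.604,.5645,0)),proj(s,(.4919,.629,0)))
print('bay bottle w4',onz(f,30,148,.08))
print(proj(s,(.475,.28,0)), proj(s,(.3,.33,0)), proj(s,(.65,.33,0)))
E
```

```text
side plug [0.6078 0.5632 0.    ] proj wrist pts in side (np.float64(235.96640213715278), np.float64(154.23490937605615)) (np.float64(201.0968047750056), np.float64(158.43310161709215))
bay bottle w4 [ 0.4661 -0.2756  0.08  ]
(np.float64(253.85420483089922), np.float64(203.648465325672)) (np.float64(199.99782153109103), np.float64(219.93094795517462)) (np.float64(284.9602514786614), np.float64(176.14359880508925))
```

```bash
python3 - <<'E'
from h import *
plan((.48,.45,.20,93),(.48,.45,.03,93),(.48,.45,.018,93))
E
```

```text
at [0.4753 0.1183 0.3197] th 92.8 tilt [-0.      0.0001] t 8.1 w 0.0107 F [ 0.5 -0.5 -2.6]
(0.48, 0.45, 0.2, 93) -> [0.0, -0.0, -0.0011, -0.0524, 0.8276, 0.2992] rows 8.5
(0.48, 0.45, 0.03, 93) -> [0.0, 0.0, 0.0, 0.0, 0.0, 0.425] rows 4.1
(0.48, 0.45, 0.018, 93) -> [0.0, 0.0, 0.0, 0.0, 0.0, 0.03] rows 0.3
```

Call:
{"fn": "apply_moves", "kwargs": {"plan": [[[0,0,0,-0.052,0.828,0.3,1],[0,0,0,-0.052,0.828,0.3,1],[0,0,0,-0.052,0.828,0.3,1],[0,0,0,-0.052,0.828,0.3,1],[0,0,0,-0.052,0.828,0.3,1],[0,0,0,-0.052,0.828,0.3,1],[0,0,0,-0.052,0.828,0.3,1],[0,0,0,-0.052,0.828,0.3,1],[0,0,0,-0.052,0.828,0.3,1],[0,0,0,-0.052,0.828,0.3,1],[0,0,0,-0.052,0.828,0.3,1]]]}}

```text
clock: 9.03
tcp_pos: [0.4784, 0.4513, 0.1983]
orientation: [0.082, -3.139, 0.003]
contact_force: [0.8, -0.9, -2.0]
grip_width: 0.011
```

Call:
{"fn": "apply_moves", "kwargs": {"plan": [[[0,0,0,0,0,0.1,1],[0,0,0,0,0,0.2,1],[0,0,0,0,0,0.3,1],[0,0,0,0,0,0.38,1],[0,0,0,0,0,0.42,1],[0,0,0,0,0,0.435,1],[0,0,0,0,0,0.445,1],[0,0,0,0,0,0.45,1],[0,0,0,0,0,0.455,1],[0,0,0,0,0,0.455,1],[0,0,0,0,0,0.455,1]]]}}

```text
clock: 9.95
tcp_pos: [0.48, 0.4507, 0.019]
orientation: [-0.079, 3.139, 0.002]
contact_force: [-0.6, -0.0, -2.1]
grip_width: 0.0105
```

```bash
python3 - <<'E'
from h import *
plan()
E
```

```text
at [0.48   0.4507 0.019 ] th 92.9 tilt [0.0013 0.0016] t 9.9 w 0.0105 F [-0.6 -0.  -2.1]
```

Call:
{"fn": "apply_moves", "kwargs": {"plan": [[[0,0,0,0,0,0.004,1],[0,0,0,0,0,0.006,1],[0,0,0,0,0,0.006,1],[0,0,0,0,0,0.006,1],[0,0,0,0,0,0.006,-1],[0,0,0,0,0,0.006,-1],[0,0,0,0,0,0.006,-1],[0,0,0,0,0,0.006,-1],[0,0,0,0,0,0.006,-1],[0,0,0,0,0,0.006,-1]]]}}

```text
clock: 10.78
tcp_pos: [0.4795, 0.4501, 0.0152]
orientation: [-0.079, 3.141, -0.0]
contact_force: [-0.2, -0.6, -0.6]
grip_width: 0.0815
```

```bash
python3 - <<'E'
from h import *
plan((.48,.45,.25,93),(.46,.12,.33,30),(.455,-.22,.32,-22.4))
E
```

```text
at [0.4795 0.4501 0.0152] th 92.9 tilt [ 0.     -0.0001] t 10.8 w 0.0815 F [-0.2 -0.6 -0.6]
(0.48, 0.45, 0.25, 93) -> [-0.0, 0.0, -0.0007, -0.0013, -0.0004, -0.587] rows 5.6
(0.46, 0.12, 0.33, 30) -> [0.0, 0.0, 0.35, 0.0931, -0.8213, -0.2] rows 8.8
(0.455, -0.22, 0.32, -22.4) -> [0.0, 0.0, 0.2911, -0.7299, -0.4358, 0.025] rows 8.2
```

Call:
{"fn": "apply_moves", "kwargs": {"plan": [[[0,0,0,0,0,-0.587,-1],[0,0,0,0,0,-0.587,-1],[0,0,0,0,0,-0.587,-1],[0,0,0,0,0,-0.587,-1],[0,0,0,0,0,-0.587,-1],[0,0,0,0,0,-0.587,-1],[0,0,0,0,0,-0.587,-1],[0,0,0,0,0,-0.587,-1]]]}}

```text
clock: 11.45
tcp_pos: [0.4802, 0.4507, 0.2521]
orientation: [-0.079, 3.138, 0.005]
contact_force: [-0.5, -1.0, -0.3]
grip_width: 0.0855
```

Call:
{"fn": "apply_moves", "kwargs": {"plan": [[[0,0,0.35,0.093,-0.821,-0.2,-1],[0,0,0.35,0.093,-0.821,-0.2,-1],[0,0,0.35,0.093,-0.821,-0.2,-1],[0,0,0.35,0.093,-0.821,-0.2,-1],[0,0,0.35,0.093,-0.821,-0.2,-1],[0,0,0.35,0.093,-0.821,-0.2,-1],[0,0,0.35,0.093,-0.821,-0.2,-1],[0,0,0.35,0.093,-0.821,-0.2,-1],[0,0,0.35,0.093,-0.821,-0.2,-1],[0,0,0.35,0.093,-0.821,-0.2,-1],[0,0,0.35,0.093,-0.821,-0.2,-1]]]}}

```text
clock: 12.37
tcp_pos: [0.458, 0.1207, 0.329]
orientation: [-1.569, -2.72, 0.002]
contact_force: [-0.6, 0.7, 0.5]
grip_width: 0.0854
```

Call:
{"fn": "apply_moves", "kwargs": {"plan": [[[0,0,0.291,-0.73,-0.436,0.025,-1],[0,0,0.291,-0.73,-0.436,0.025,-1],[0,0,0.291,-0.73,-0.436,0.025,-1],[0,0,0.291,-0.73,-0.436,0.025,-1],[0,0,0.291,-0.73,-0.436,0.025,-1],[0,0,0.291,-0.73,-0.436,0.025,-1],[0,0,0.291,-0.73,-0.436,0.025,-1],[0,0,0.291,-0.73,-0.436,0.025,-1],[0,0,0.291,-0.73,-0.436,0.025,-1],[0,0,0.291,-0.73,-0.436,0.025,-1],[0,0,0.291,-0.73,-0.436,0.025,-1]]]}}

```text
clock: 13.28
tcp_pos: [0.4536, -0.2181, 0.319]
orientation: [-2.608, -1.75, 0.004]
contact_force: [-0.5, 0.6, -0.2]
grip_width: 0.0853
```

```bash
python3 - <<'E'
from h import *
plan()
g=grab('wrist','w5.png'); np.save('w5pose.npy',g['pose']); s=grab('side','s5.png')
a=cv2.resize(g['pixels'][0:300,240:460],None,fx=2,fy=2,interpolation=cv2.INTER_CUBIC)
b=cv2.resize(s['pixels'][100:300,160:340],(360,400))
cv2.imwrite('pics/v5.png',np.hstack([a,cv2.copyMakeBorder(b,0,200,0,0,cv2.BORDER_CONSTANT)]))
E
```

```text
at [ 0.4536 -0.2181  0.319 ] th -22.3 tilt [-0.0027 -0.0008] t 13.3 w 0.0853 F [-0.5  0.6 -0.2]
```

View pics/v5.png

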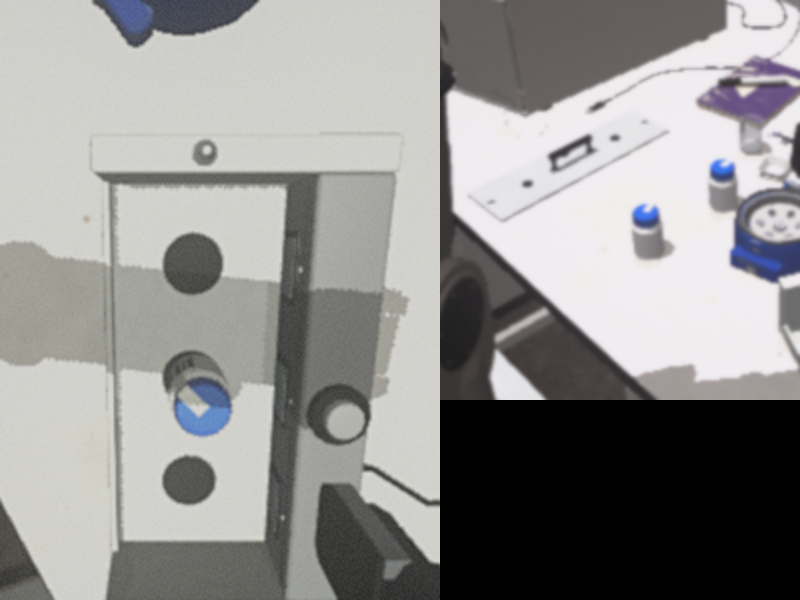

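```bash
cat >> h.py <<'E'
def caps(f,z,lo=150,roi=None):
    """caps: circle over blue, strip = non-blue inside -> centre, label angle (deg)"""
    hsv=cv2.cvtColor(f['pixels'],cv2.COLOR_BGR2HSV); m=cv2.inRange(hsv,(98,90,60),(125,255,255))
    out=[]
    k,l,s,c=cv2.connectedComponentsWithStats(m)
    for i in range(1,k):
        if not(lo<=s[i][4]<=4000): continue
        if roi and not(roi[0]<c[i][0]<roi[1] and roi[2]<c[i][1]<roi[3]): continue
        mi=(l==i).astype(np.uint8)
        cs,_=cv2.findContours(mi,cv2.RETR_EXTERNAL,cv2.CHAIN_APPROX_NONE)
        (u,v),rad=cv2.minEnclosingCircle(cs[0])
        C=onz(f,u,v,z); yy,xx=np.mgrid[:400,:640]
        ins=((xx-u)**2+(yy-v)**2<(rad-1.2)**2)&(mi==0)
        w=onz(f,xx[ins].mean(),yy[ins].mean(),z)-C
        out.append((C,np.degrees(np.arctan2(w[1],w[0])),rad,ins.sum(),(u,v)))
        print('cap px %.1f %.1f r %.1f strip %d'%(u,v,rad,ins.sum()),'pos',C.round(4),'label %.1f'%out[-1][1])
    return out
E
python3 - <<'E'
from h import *
np.set_printoptions(precision=4,suppress=True)
f=load('w5'); g=cv2.cvtColor(f['pixels'],cv2.COLOR_BGR2GRAY)
m=(g<85).astype(np.uint8);m[:,:315]=0;m[:,360:]=0;m[255:]=0
for s,c in blobs(m,200): print('pad',s,onz(f,*c,.008))
caps(f,.088,roi=(300,370,180,230))
caps(load('w1'),.080)
M=np.array([.4645,-.2763]);y=np.array([np.cos(np.radians(67.7)),np.sin(np.radians(67.7))])
print('expected pads',M+.095*y,M,M-.095*y)
E
```

```text
pad [315   0  45  17 648] [ 0.5622 -0.0265  0.008 ]
pad [323 121  27  26 404] [ 0.4982 -0.1935  0.008 ]
cap px 341.0 204.0 r 13.6 strip 127 pos [ 0.4671 -0.2781  0.088 ] label 119.8
cap px 336.0 141.3 r 13.7 strip 118 pos [0.4341 0.1745 0.08  ] label 15.1
cap px 438.7 173.2 r 14.0 strip 115 pos [0.5937 0.1837 0.08  ] label 4.5
cap px 341.4 243.3 r 22.3 strip 978 pos [0.5005 0.0279 0.08  ] label -89.0
expected pads [ 0.5005 -0.1884] [ 0.4645 -0.2763] [ 0.4285 -0.3642]
```

```bash
python3 - <<'E'
from h import *
np.set_printoptions(precision=4,suppress=True)
f=load('w5'); g=cv2.cvtColor(f['pixels'],cv2.COLOR_BGR2GRAY)
for v in(110,230):
    roi=g[v:v+38,312:362]; m=(roi<110).astype(np.uint8)
    for s,c in blobs(m,200): print(s,c+[312,v],onz(f,*(c+[312,v]),.008))
s=cv2.imread('pics/s5.png'); F=dict(r.grab_frame('side')); F['pixels']=np.array(F['pixels'])
g=cv2.cvtColor(F['pixels'],cv2.COLOR_BGR2GRAY); m=(g<80).astype(np.uint8); m[:, :340]=0;m[:,420:]=0;m[:240]=0;m[345:]=0
for s,c in blobs(m,60,600): print('side',s,onz(F,*c,.008))
print(onz(f,240+342/2,420/2,.108),'pin',onz(f,240+205/2,151/2,.11))
E
```

```text
[ 10   7  29  30 688] [336.0509 131.6831] [ 0.5    -0.1882  0.008 ]
[ 10   0  25  22 454] [334.0022 239.9846] [ 0.4282 -0.3638  0.008 ]
side [405 261  15  12  87] [ 0.6217 -0.2656  0.008 ]
side [355 270  15  12 132] [ 0.4996 -0.1902  0.008 ]
side [385 322  16   8  84] [ 0.4315 -0.3567  0.008 ]
[ 0.5525 -0.3152  0.108 ] pin [ 0.5262 -0.1229  0.11  ]
```

```bash
python3 - <<'E'
from h import *
plan((.4665,-.2778,.15,40),(.4665,-.2778,.061,40),(.4641,-.276,.077,-102))
E
```

```text
at [ 0.4538 -0.2173  0.3195] th -22.2 tilt [-0.001   0.0006] t 13.4 w 0.0853 F [0.2 0.2 1.2]
(0.4665, -0.2778, 0.15, 40) -> [-0.0003, -0.0002, -0.3456, -0.128, 0.0871, 0.4237] rows 8.7
(0.4665, -0.2778, 0.061, 40) -> [0.0, 0.0, 0.0, 0.0, 0.0, 0.2225] rows 2.1
(0.4641, -0.276, 0.077, -102) -> [0.0, 0.0, 0.7889, 0.0073, -0.0017, -0.04] rows 19.8
```

Call:
{"fn": "apply_moves", "kwargs": {"plan": [[[0,0,-0.346,-0.128,0.087,0.424,-1],[0,0,-0.346,-0.128,0.087,0.424,-1],[0,0,-0.346,-0.128,0.087,0.424,-1],[0,0,-0.346,-0.128,0.087,0.424,-1],[0,0,-0.346,-0.128,0.087,0.424,-1],[0,0,-0.346,-0.128,0.087,0.424,-1],[0,0,-0.346,-0.128,0.087,0.424,-1],[0,0,-0.346,-0.128,0.087,0.424,-1],[0,0,-0.346,-0.128,0.087,0.424,-1],[0,0,-0.346,-0.128,0.087,0.424,-1],[0,0,-0.346,-0.128,0.087,0.424,-1],[0,0,-0.346,-0.128,0.087,0.424,-1]]]}}

```text
clock: 14.43
tcp_pos: [0.466, -0.2794, 0.1506]
orientation: [1.335, 2.844, 0.001]
contact_force: [-0.2, -0.1, -0.5]
grip_width: 0.0854
```

Call:
{"fn": "apply_moves", "kwargs": {"plan": [[[0,0,0,0,0,0.08,-1],[0,0,0,0,0,0.15,-1],[0,0,0,0,0,0.2,-1],[0,0,0,0,0,0.222,-1],[0,0,0,0,0,0.222,-1],[0,0,0,0,0,0.222,-1]]]}}

```text
clock: 14.93
tcp_pos: [0.4658, -0.2805, 0.062]
orientation: [-1.334, -2.844, 0.001]
contact_force: [-0.2, -0.6, 0.0]
grip_width: 0.0854
```

Call:
{"fn": "apply_moves", "kwargs": {"plan": [[[0,0,0,0,0,0,1],[0,0,0,0,0,0,1],[0,0,0,0,0,0,1],[0,0,0,0,0,0,1],[0,0,0,0,0,0,1],[0,0,0,0,0,0,1],[0,0,0,0,0,0,1],[0,0,0,0,0,0,1],[0,0,0,0,0,0,1],[0,0,0,0,0,0,1]]], "force": 40}}

```text
clock: 15.77
tcp_pos: [0.4665, -0.2804, 0.0629]
orientation: [1.332, 2.843, 0.002]
contact_force: [-0.7, 2.3, 8.4]
grip_width: 0.0401
```

```bash
python3 - <<'E'
from h import *
plan((.4641,-.276,.077,-31),(.4641,-.276,.077,-102),(.4641,-.276,.061,-102))
E
```

```text
at [ 0.4665 -0.2804  0.0629] th 39.8 tilt [0.0021 0.0002] t 15.8 w 0.0401 F [-0.7  2.3  8.4]
(0.4641, -0.276, 0.077, -31) -> [0.0007, 0.0, 0.3932, 0.0122, 0.0025, -0.0352] rows 9.9
(0.4641, -0.276, 0.077, -102) -> [0.0, 0.0, 0.3944, 0.0, 0.0, 0.0] rows 9.9
(0.4641, -0.276, 0.061, -102) -> [0.0, 0.0, 0.0, 0.0, 0.0, 0.04] rows 0.4
```

Call:
{"fn": "apply_moves", "kwargs": {"plan": [[[0,0,0,0,0,-0.04,1],[0,0,0.1,0.01,0,-0.04,1],[0,0,0.394,0.01,0.002,-0.04,1],[0,0,0.394,0.01,0.002,-0.04,1],[0,0,0.394,0.01,0.002,-0.04,1],[0,0,0.394,0.01,0.002,-0.04,1],[0,0,0.394,0.01,0.002,-0.04,1],[0,0,0.394,0.01,0.002,-0.04,1],[0,0,0.394,0.01,0.002,-0.04,1],[0,0,0.394,0.01,0.002,-0.04,1],[0,0,0.394,0.01,0.002,-0.04,1],[0,0,0.394,0.01,0.002,-0.04,1]]]}}

```text
clock: 16.77
tcp_pos: [0.4638, -0.2765, 0.0777]
orientation: [2.739, 1.539, -0.0]
contact_force: [0.2, -0.7, -0.8]
grip_width: 0.0405
```

Call:
{"fn": "apply_moves", "kwargs": {"plan": [[[0,0,0.394,0,0,0,1],[0,0,0.394,0,0,0,1],[0,0,0.394,0,0,0,1],[0,0,0.394,0,0,0,1],[0,0,0.394,0,0,0,1],[0,0,0.394,0,0,0,1],[0,0,0.394,0,0,0,1],[0,0,0.394,0,0,0,1],[0,0,0.394,0,0,0,1],[0,0,0.394,0,0,0,1],[0,0,0.394,0,0,0,1],[0,0,0.394,0,0,0,1]]]}}

```text
clock: 17.77
tcp_pos: [0.4635, -0.2768, 0.0776]
orientation: [3.125, -0.321, -0.001]
contact_force: [0.1, 0.0, -0.4]
grip_width: 0.0404
```

```bash
python3 - <<'E'
from h import *
plan((.463,-.2757,.0625,-102))
E
```

```text
at [ 0.4635 -0.2768  0.0776] th -101.7 tilt [-0.0006 -0.0001] t 17.8 w 0.0404 F [ 0.1  0.  -0.4]
(0.463, -0.2757, 0.0625, -102) -> [0.0001, 0.0002, 0.0015, -0.0017, -0.0024, 0.0376] rows 0.4
```

Lower, release slowly, rise, and go over to look at the bay.

Call:
{"fn": "apply_moves", "kwargs": {"plan": [[[0,0,0.001,-0.002,-0.002,0.02,1],[0,0,0.001,-0.002,-0.002,0.034,1],[0,0,0.001,-0.002,-0.002,0.039,1],[0,0,0.001,-0.002,-0.002,0.039,1],[0,0,0.001,-0.002,-0.002,0.039,-0.2],[0,0,0.001,-0.002,-0.002,0.039,-0.6],[0,0,0.001,-0.002,-0.002,0.039,-1],[0,0,0.001,-0.002,-0.002,0.039,-1],[0,0,0.001,-0.002,-0.002,0.039,-1],[0,0,0.001,-0.002,-0.002,0.039,-1]]]}}

```text
clock: 18.6
tcp_pos: [0.4629, -0.2758, 0.0619]
orientation: [-3.124, 0.335, 0.0]
contact_force: [-0.3, -0.4, 0.3]
grip_width: 0.0855
```

Call:
{"fn": "apply_moves", "kwargs": {"plan": [[[0,0,0,0,0,-0.1,-1],[0,0,0,0,0,-0.2,-1],[0,0,0,0,0,-0.3,-1],[0,0,-0.3,0,0,-0.4,-1],[0,0,-0.44,0,0,-0.64,-1],[0,0,-0.44,0,0,-0.64,-1],[0,0,-0.44,0,0,-0.64,-1],[0,0,-0.44,0,0,-0.64,-1],[0,0,-0.44,0,0,-0.64,-1],[0,0,-0.44,0,0,-0.64,-1],[0,0,-0.44,0,0,-0.64,-1],[0,0,-0.44,0,0,-0.64,-1]]]}}

```text
clock: 19.6
tcp_pos: [0.4627, -0.2758, 0.3181]
orientation: [-2.817, -1.391, -0.001]
contact_force: [0.1, -1.2, -0.3]
grip_width: 0.0852
```

```bash
python3 - <<'E'
from h import *
g=grab('wrist','w6.png'); np.save('w6pose.npy',g['pose'])
plan((.46,-.03,.33,0),(.44,.12,.32,15))
hsv=caps(g,.088,roi=(200,450,100,300))
for n in('side','scene'):
    F=grab(n); m=cv2.inRange(cv2.cvtColor(F['pixels'],cv2.COLOR_BGR2HSV),(100,150,60),(125,255,255))
    for s,c in blobs(m,15):
        if 230<c[0]<480: print(n,c.round(1),onz(F,*c,.074).round(3))
E
```

```text
at [ 0.4626 -0.276   0.3183] th -37.0 tilt [0.0008 0.0006] t 19.6 w 0.0856 F [ 0.2 -0.9  1.1]
(0.46, -0.03, 0.33, 0) -> [0.0002, -0.0003, -0.2058, 0.4869, -0.3757, -0.029] rows 5.9
(0.44, 0.12, 0.32, 15) -> [0.0, 0.0, -0.0833, 0.375, -0.05, 0.025] rows 3.6
cap px 316.7 167.9 r 14.2 strip 127 pos [ 0.4652 -0.2744  0.088 ] label -36.4
side [308.5 188.4] [0.6   0.146 0.074]
side [261.9 207.2] [0.432 0.172 0.074]
side [318.3 229.1] [ 0.491 -0.018  0.074]
side [378.1 282.5] [ 0.465 -0.273  0.074]
scene [438.8 161.2] [ 1.148 -0.167  0.074]
scene [458.4 167.6] [ 1.137 -0.251  0.074]
scene [286.1 192.9] [0.592 0.139 0.074]
scene [246.  210.5] [0.425 0.164 0.074]
scene [307.  220.3] [ 0.497 -0.03   0.074]
scene [441.8 226.3] [ 0.714 -0.372  0.074]
scene [369.6 254.3] [ 0.464 -0.275  0.074]
```

```bash
python3 - <<'E'
from h import *
a=load('w6')['pixels'][135:200,285:350]; b=load('w5')['pixels'][170:235,308:373]
cv2.imwrite('pics/v6.png',np.hstack([cv2.resize(x,None,fx=6,fy=6,interpolation=cv2.INTER_NEAREST) for x in(a,b)]))
E
```

```text
(no output)
```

View pics/v6.png

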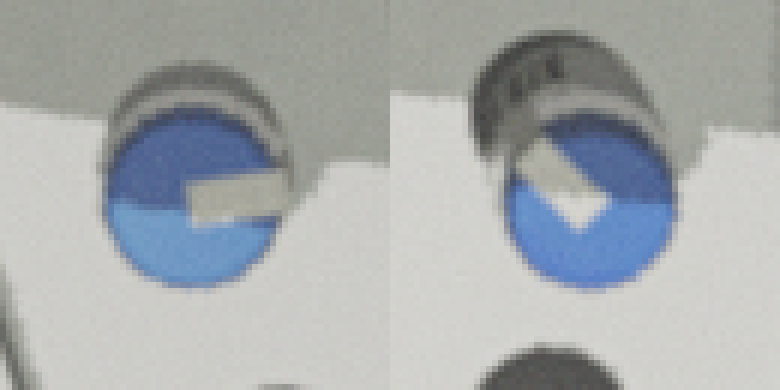

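```bash
cat >> h.py <<'E'
def ang(f,p,q,z):
    w=onz(f,*q,z)-onz(f,*p,z); return np.degrees(np.arctan2(w[1],w[0]))
def strip(f,u,v,rad,z):
    """label angle by the axis of the white strip on the cap (minAreaRect), pointing outward"""
    hsv=cv2.cvtColor(f['pixels'],cv2.COLOR_BGR2HSV).astype(int); yy,xx=np.mgrid[:400,:640]
    m=((hsv[...,1]<70)&(hsv[...,2]>110)&((xx-u)**2+(yy-v)**2<(rad-.7)**2)).astype(np.uint8)
    k,l,s,c=cv2.connectedComponentsWithStats(m); i=1+np.argmax(s[1:,4]); Y,X=np.where(l==i)
    d=np.array([X.mean()-u,Y.mean()-v]); e=cv2.fitLine(np.c_[X,Y].astype(np.float32),cv2.DIST_L2,0,.01,.01).ravel()[:2]
    e*=np.sign(e@d); c=c[i]; return ang(f,c,c+8*e,z), ang(f,(u,v),c,z), s[i][4]
E
python3 - <<'E'
from h import *
f=load('w6');g=load('w5')
P=lambda x,y,ox,oy:(ox+x/6-.5,oy+y/6-.5)
print('w6',ang(f,P(190,204,285,135),P(288,191,285,135),.088),strip(f,316.7,167.9,14.2,.088))
print('w5',ang(g,P(594-390,216,308,170),P(531-390,151,308,170),.088),strip(g,341,204,13.6,.088))
w=load('w1');print(strip(w,336,141.3,13.7,.08),strip(w,438.7,173.2,14,.08))
E
```

```text
w6 -29.79724895112899 (np.float64(-28.660218169061984), np.float64(-36.02035626523503), np.int32(122))
w5 111.11360400344783 (np.float64(111.17666867885093), np.float64(118.92579710128729), np.int32(115))
(np.float64(20.183229993960417), np.float64(18.303562855154514), np.int32(104)) (np.float64(7.40567017703673), np.float64(-1.3318944175567944), np.int32(89))
```

```bash
python3 - <<'E'
from h import *
plan((.4648,-.2748,.10,-37),(.4648,-.2748,.062,-37),(.464,-.2758,.068,-29.7))
E
```

```text
at [ 0.4627 -0.2759  0.3181] th -38.0 tilt [0.0007 0.001 ] t 19.8 w 0.0856 F [-0.9 -0.6 -0.4]
(0.4648, -0.2748, 0.1, -37) -> [-0.0, -0.0004, -0.0054, 0.0046, 0.0025, 0.5454] rows 5.2
(0.4648, -0.2748, 0.062, -37) -> [0.0, 0.0, 0.0, 0.0, 0.0, 0.095] rows 0.9
(0.464, -0.2758, 0.068, -29.7) -> [0.0, 0.0, -0.0406, -0.0032, -0.0001, -0.015] rows 1.0
```

Call:
{"fn": "apply_moves", "kwargs": {"plan": [[[0,0,0,0.005,0.002,0.546,-1],[0,0,0,0.005,0.002,0.546,-1],[0,0,0,0.005,0.002,0.546,-1],[0,0,0,0.005,0.002,0.546,-1],[0,0,0,0.005,0.002,0.546,-1],[0,0,0,0.005,0.002,0.546,-1],[0,0,0,0.005,0.002,0.6,-1],[0,0,0,0.005,0.002,0.64,-1],[0,0,0,0.005,0.002,0.64,-1],[0,0,0,0.005,0.002,0.64,-1]]]}}

```text
clock: 20.58
tcp_pos: [0.4649, -0.2753, 0.0628]
orientation: [2.822, 1.379, -0.001]
contact_force: [-1.3, -0.1, 0.1]
grip_width: 0.0853
```

Call:
{"fn": "apply_moves", "kwargs": {"plan": [[[0,0,0,0,0,0,1],[0,0,0,0,0,0,1],[0,0,0,0,0,0,1],[0,0,0,0,0,0,1],[0,0,0,0,0,0,1],[0,0,0,0,0,0,1],[0,0,0,0,0,0,1],[0,0,0,0,0,-0.015,1],[0,0,-0.04,-0.003,0,-0.015,1],[0,0,-0.04,-0.003,0,-0.015,1],[0,0,-0.04,-0.003,0,-0.015,1],[0,0,-0.04,-0.003,0,-0.015,1]]]}}

```text
clock: 21.58
tcp_pos: [0.4642, -0.2756, 0.0682]
orientation: [-2.731, -1.553, -0.001]
contact_force: [-0.1, 0.3, -0.0]
grip_width: 0.0398
```

Call:
{"fn": "apply_moves", "kwargs": {"plan": [[[0,0,0,0,0,0.01,1],[0,0,0,0,0,0.016,1],[0,0,0,0,0,0.016,1],[0,0,0,0,0,0.016,0],[0,0,0,0,0,0.016,-0.6],[0,0,0,0,0,0.016,-1],[0,0,0,0,0,0.016,-1],[0,0,0,0,0,0.016,-1],[0,0,0,0,0,0.016,-1]]]}}

```text
clock: 22.33
tcp_pos: [0.464, -0.2756, 0.0614]
orientation: [-2.729, -1.556, 0.001]
contact_force: [-0.8, -0.3, 0.0]
grip_width: 0.0853
```

Call:
{"fn": "apply_moves", "kwargs": {"plan": [[[0,0,0,0,0,-0.1,-1],[0,0,0,0,0,-0.2,-1],[0,0,0,0,0,-0.3,-1],[0,0,0,0,0,-0.4,-1],[0,0,0,0,0,-0.5,-1],[0,0,0,0,0,-0.6,-1],[0,0,0,0,0,-0.64,-1],[0,0,0,0,0,-0.64,-1],[0,0,0,0,0,-0.64,-1]]]}}

```text
clock: 23.08
tcp_pos: [0.4644, -0.2756, 0.3181]
orientation: [2.728, 1.557, 0.003]
contact_force: [0.7, -0.2, 0.1]
grip_width: 0.0853
```

```bash
python3 - <<'E'
from h import *
g=grab('wrist','w7.png'); np.save('w7pose.npy',g['pose'])
for C,a,rad,n,(u,v) in caps(g,.088,roi=(200,450,100,300)): print(strip(g,u,v,rad,.088))
plan((.46,-.03,.33,0),(.44,.12,.30,18))
E
```

```text
cap px 316.5 170.0 r 14.2 strip 130 pos [ 0.4653 -0.2765  0.088 ] label -28.9
(np.float64(-21.752421624624233), np.float64(-28.52826728538276), np.int32(120))
at [ 0.4638 -0.2751  0.3169] th -30.6 tilt [-0.0005  0.0009] t 23.1 w 0.0853 F [-0.8  0.3  0.9]
(0.46, -0.03, 0.33, 0) -> [-0.0002, -0.0002, -0.1698, 0.5228, -0.32, -0.0321] rows 5.9
(0.44, 0.12, 0.3, 18) -> [0.0, 0.0, -0.1, 0.375, -0.05, 0.075] rows 3.7
```

Call:
{"fn": "apply_moves", "kwargs": {"plan": [[[0,0,-0.17,0.523,-0.32,-0.032,-1],[0,0,-0.17,0.523,-0.32,-0.032,-1],[0,0,-0.17,0.523,-0.32,-0.032,-1],[0,0,-0.17,0.523,-0.32,-0.032,-1],[0,0,-0.17,0.523,-0.32,-0.032,-1],[0,0,-0.17,0.523,-0.32,-0.032,-1],[0,0,-0.17,0.523,-0.32,-0.032,-1]]]}}

```text
clock: 23.72
tcp_pos: [0.4593, -0.022, 0.3293]
orientation: [-2.206, -2.233, 0.001]
contact_force: [0.8, 0.3, 0.2]
grip_width: 0.085
```

Call:
{"fn": "apply_moves", "kwargs": {"plan": [[[0,0,-0.1,0.375,-0.05,0.075,-1],[0,0,-0.1,0.375,-0.05,0.075,-1],[0,0,-0.1,0.375,-0.05,0.075,-1],[0,0,-0.1,0.375,-0.05,0.075,-1],[0,0,-0.1,0.375,-0.05,0.075,-1],[0,0,-0.1,0.375,-0.05,0.075,-1],[0,0,-0.1,0.375,-0.05,0.075,-1]]]}}

```text
clock: 24.3
tcp_pos: [0.4398, 0.1184, 0.2995]
orientation: [-1.847, -2.541, 0.004]
contact_force: [0.0, -0.1, -0.2]
grip_width: 0.0851
```

```bash
python3 - <<'E'
from h import *
g=grab('wrist','w8.png'); np.save('w8pose.npy',g['pose'])
for C,a,rad,n,(u,v) in caps(g,.08): print(strip(g,u,v,rad,.08))
plan()
E
```

```text
cap px 325.6 127.7 r 15.4 strip 152 pos [0.4343 0.1745 0.08  ] label 18.8
cap px 436.8 184.0 r 15.5 strip 139 pos [0.6002 0.1507 0.08  ] label 8.4
cap px 338.0 242.0 r 24.5 strip 1238 pos [0.5018 0.0287 0.08  ] label -46.4
(np.float64(21.118659585054285), np.float64(17.92222635514387), np.int32(147))
(np.float64(9.679126839026816), np.float64(-3.3495264476387354), np.int32(110))
(np.float64(107.98939798249256), np.float64(-162.6250618972604), np.int32(505))
at [0.4402 0.118  0.2999] th 17.9 tilt [-0.001  -0.0011] t 24.4 w 0.0854 F [-0.2  0.3 -1.2]
```

View pics/w8.png

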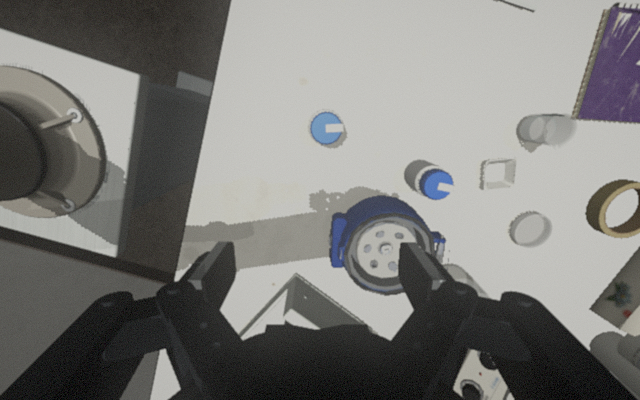

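```bash
python3 - <<'E'
from h import *
plan((.434,.1745,.11,20.7),(.434,.1745,.053,20.7),(.434,.1745,.30,20.7),(.47,-.03,.33,0),(.50,-.1882,.30,-22.2),start=None)
g=load('w8')
for q in((387,247),(432,236),(440,262),(340,240)): print(onz(g,*q,.07))
for q in((445,240),(435,262),(432,225)): print('lid?',onz(g,*q,.15))
E
```

```text
at [0.4402 0.118  0.2999] th 17.9 tilt [-0.001  -0.0011] t 24.4 w 0.0854 F [-0.2  0.3 -1.2]
(0.434, 0.1745, 0.11, 20.7) -> [-0.0004, 0.0002, -0.0156, 0.1396, 0.0293, 0.4746] rows 4.8
(0.434, 0.1745, 0.053, 20.7) -> [0.0, 0.0, 0.0, 0.0, 0.0, 0.1425] rows 1.4
(0.434, 0.1745, 0.3, 20.7) -> [0.0, 0.0, 0.0, 0.0, 0.0, -0.6175] rows 5.9
(0.47, -0.03, 0.33, 0) -> [0.0, 0.0, 0.115, -0.5101, -0.0965, -0.075] rows 5.0
(0.5, -0.1882, 0.3, -22.2) -> [0.0, 0.0, 0.1233, -0.3955, 0.075, 0.075] rows 3.9
[0.57591276 0.03906028 0.07      ]
[0.63189804 0.07592387 0.07      ]
[0.66133784 0.04055729 0.07      ]
[0.50583245 0.02825728 0.07      ]
lid? [0.60231911 0.09974909 0.15      ]
lid? [0.60341046 0.07014981 0.15      ]
lid? [0.58021929 0.11216671 0.15      ]
```

Call:
{"fn": "apply_moves", "kwargs": {"plan": [[[0,0,-0.015,0.14,0.029,0.475,-1],[0,0,-0.015,0.14,0.029,0.475,-1],[0,0,-0.015,0.14,0.029,0.475,-1],[0,0,-0.015,0.14,0.029,0.475,-1],[0,0,-0.015,0.14,0.029,0.475,-1],[0,0,-0.015,0.14,0.029,0.475,-1],[0,0,-0.015,0.14,0.029,0.55,-1],[0,0,-0.015,0.14,0.029,0.6,-1],[0,0,-0.015,0.14,0.029,0.616,-1],[0,0,-0.015,0.14,0.029,0.616,-1],[0,0,-0.015,0.14,0.029,0.616,-1]]]}}

```text
clock: 25.27
tcp_pos: [0.4353, 0.1758, 0.0557]
orientation: [1.788, 2.582, 0.003]
contact_force: [0.6, -0.1, 0.5]
grip_width: 0.0854
```

Call:
{"fn": "apply_moves", "kwargs": {"plan": [[[0,0,0,0,0,0,1],[0,0,0,0,0,0,1],[0,0,0,0,0,0,1],[0,0,0,0,0,0,1],[0,0,0,0,0,0,1],[0,0,0,0,0,0,1],[0,0,0,0,0,0,1],[0,0,0,0,0,0,1]]]}}

```text
clock: 25.93
tcp_pos: [0.4334, 0.1764, 0.0551]
orientation: [-1.785, -2.583, 0.0]
contact_force: [-5.2, -1.9, 16.1]
grip_width: 0.0408
```

Call:
{"fn": "apply_moves", "kwargs": {"plan": [[[0,0,0,0,0,-0.05,1],[0,0,0,0,0,-0.15,1],[0,0,0,0,0,-0.25,1],[0,0,0,0,0,-0.35,1],[0,0,0,0,0,-0.45,1],[0,0,0,0,0,-0.55,1],[0,0,0,0,0,-0.62,1],[0,0,0,0,0,-0.62,1],[0,0,0,0,0,-0.62,1]]]}}

```text
clock: 26.68
tcp_pos: [0.4345, 0.1769, 0.3033]
orientation: [-1.784, -2.585, -0.006]
contact_force: [0.1, 0.1, -0.6]
grip_width: 0.0403
```

```bash
python3 - <<'E'
from h import *
plan((.47,-.03,.33,0),(.50,-.1882,.30,-22.2))
E
```

```text
at [0.4345 0.1769 0.3033] th 20.8 tilt [0.0017 0.0038] t 26.7 w 0.0403 F [ 0.1  0.1 -0.6]
(0.47, -0.03, 0.33, 0) -> [0.0007, -0.0011, 0.1153, -0.515, -0.1001, -0.0685] rows 5.1
(0.5, -0.1882, 0.3, -22.2) -> [0.0, 0.0, 0.1233, -0.3955, 0.075, 0.075] rows 3.9
```

Call:
{"fn": "apply_moves", "kwargs": {"plan": [[[0,0,0.115,-0.515,-0.1,-0.068,1],[0,0,0.115,-0.515,-0.1,-0.068,1],[0,0,0.115,-0.515,-0.1,-0.068,1],[0,0,0.115,-0.515,-0.1,-0.068,1],[0,0,0.115,-0.515,-0.1,-0.068,1],[0,0,0.115,-0.515,-0.1,-0.068,1],[0,0,0.115,-0.515,-0.1,-0.068,1]]]}}

```text
clock: 27.27
tcp_pos: [0.4686, -0.0336, 0.3282]
orientation: [-2.228, -2.214, 0.003]
contact_force: [-0.0, 1.4, -1.4]
grip_width: 0.0399
```

Call:
{"fn": "apply_moves", "kwargs": {"plan": [[[0,0,0.123,-0.392,0.077,0.075,1],[0,0,0.123,-0.392,0.077,0.075,1],[0,0,0.123,-0.392,0.077,0.075,1],[0,0,0.123,-0.392,0.077,0.075,1],[0,0,0.123,-0.392,0.077,0.075,1],[0,0,0.123,-0.392,0.077,0.075,1],[0,0,0.123,-0.392,0.077,0.075,1],[0,0,0.123,-0.392,0.077,0.075,1]]]}}

```text
clock: 27.93
tcp_pos: [0.5005, -0.1847, 0.2983]
orientation: [-2.602, -1.758, 0.001]
contact_force: [0.6, 0.8, -0.0]
grip_width: 0.0402
```

```bash
python3 - <<'E'
from h import *
plan((.5008,-.1863,.075,-22.2),(.5008,-.1863,.063,-22.2))
E
```

```text
at [ 0.5005 -0.1847  0.2983] th -21.9 tilt [-0.0016  0.0012] t 27.9 w 0.0402 F [ 0.6  0.8 -0. ]
(0.5008, -0.1863, 0.075, -22.2) -> [-0.0006, -0.0001, 0.0016, -0.0037, 0.0032, 0.5583] rows 5.4
(0.5008, -0.1863, 0.063, -22.2) -> [0.0, 0.0, 0.0, 0.0, 0.0, 0.03] rows 0.3
```

Call:
{"fn": "apply_moves", "kwargs": {"plan": [[[0,0,0.002,-0.004,0.003,0.1,1],[0,0,0.002,-0.004,0.003,0.2,1],[0,0,0.002,-0.004,0.003,0.3,1],[0,0,0.002,-0.004,0.003,0.4,1],[0,0,0.002,-0.004,0.003,0.5,1],[0,0,0.002,-0.004,0.003,0.55,1],[0,0,0.002,-0.004,0.003,0.57,1],[0,0,0.002,-0.004,0.003,0.58,1],[0,0,0.002,-0.004,0.003,0.588,1],[0,0,0.002,-0.004,0.003,0.588,1]]]}}

```text
clock: 28.77
tcp_pos: [0.502, -0.1886, 0.0651]
orientation: [2.609, 1.747, 0.002]
contact_force: [-0.1, -0.3, -1.1]
grip_width: 0.0402
```

Call:
{"fn": "apply_moves", "kwargs": {"plan": [[[0,0,0,0,0,0.002,1],[0,0,0,0,0,0.002,0],[0,0,0,0,0,0.002,-0.6],[0,0,0,0,0,0.002,-1],[0,0,0,0,0,0.002,-1],[0,0,0,0,0,0.002,-1]]]}}

```text
clock: 29.27
tcp_pos: [0.5009, -0.1893, 0.0635]
orientation: [2.612, 1.745, 0.001]
contact_force: [-0.4, -0.5, 0.0]
grip_width: 0.0853
```

Call:
{"fn": "apply_moves", "kwargs": {"plan": [[[0,0,0,0,0,-0.1,-1],[0,0,0,0,0,-0.2,-1],[0,0,0,0,0,-0.3,-1],[0,0,0,0,0,-0.4,-1],[0,0,0,0,0,-0.5,-1],[0,0,0,0,0,-0.6,-1],[0,0,0,0,0,-0.64,-1],[0,0,0,0,0,-0.64,-1]]]}}

```text
clock: 29.93
tcp_pos: [0.5026, -0.1906, 0.3233]
orientation: [2.608, 1.743, 0.009]
contact_force: [0.8, 0.9, -0.2]
grip_width: 0.0854
```

```bash
python3 - <<'E'
from h import *
g=grab('wrist','w9.png'); np.save('w9pose.npy',g['pose'])
for C,a,rad,n,(u,v) in caps(g,.088,roi=(200,450,30,300)): print(strip(g,u,v,rad,.088))
plan((.47,-.03,.33,0),(.56,.14,.32,10))
E
```

```text
cap px 314.3 168.6 r 13.7 strip 123 pos [ 0.5024 -0.1896  0.088 ] label -27.1
cap px 313.3 230.4 r 13.1 strip 95 pos [ 0.4655 -0.2746  0.088 ] label -30.5
(np.float64(-20.6165109687701), np.float64(-30.96393957431967), np.int32(110))
(np.float64(-21.413630576372068), np.float64(-39.302874393319065), np.int32(90))
at [ 0.5017 -0.1896  0.3209] th -22.5 tilt [0.0038 0.0002] t 30.0 w 0.0854 F [ 0.5 -0.3  0.6]
(0.47, -0.03, 0.33, 0) -> [0.0012, -0.0003, -0.1248, 0.3385, -0.2257, -0.0228] rows 3.9
(0.56, 0.14, 0.32, 10) -> [0.0, 0.0, -0.0556, 0.425, 0.225, 0.025] rows 4.6
```

Call:
{"fn": "apply_moves", "kwargs": {"plan": [[[0,0,-0.125,0.34,-0.226,-0.023,-1],[0,0,-0.125,0.34,-0.226,-0.023,-1],[0,0,-0.125,0.34,-0.226,-0.023,-1],[0,0,-0.125,0.34,-0.226,-0.023,-1],[0,0,-0.125,0.34,-0.226,-0.023,-1],[0,0,-0.125,0.34,-0.226,-0.023,-1]]]}}

```text
clock: 30.48
tcp_pos: [0.4683, -0.024, 0.3274]
orientation: [-2.207, -2.231, -0.001]
contact_force: [-1.0, -1.1, -0.1]
grip_width: 0.0853
```

Call:
{"fn": "apply_moves", "kwargs": {"plan": [[[0,0,-0.056,0.425,0.225,0.025,-1],[0,0,-0.056,0.425,0.225,0.025,-1],[0,0,-0.056,0.425,0.225,0.025,-1],[0,0,-0.056,0.425,0.225,0.025,-1],[0,0,-0.056,0.425,0.225,0.025,-1],[0,0,-0.056,0.425,0.225,0.025,-1],[0,0,-0.056,0.425,0.225,0.025,-1]]]}}

```text
clock: 31.07
tcp_pos: [0.5598, 0.1401, 0.3164]
orientation: [2.018, 2.407, -0.007]
contact_force: [0.2, -2.9, 0.2]
grip_width: 0.0851
```

```bash
python3 - <<'E'
from h import *
g=grab('wrist','w10.png'); np.save('w10pose.npy',g['pose'])
for C,a,rad,n,(u,v) in caps(g,.08): print(strip(g,u,v,rad,.08))
plan()
E
```

```text
cap px 348.0 165.7 r 14.2 strip 115 pos [0.6026 0.1505 0.08  ] label -3.9
cap px 273.0 234.0 r 24.3 strip 1407 pos [0.5136 0.0302 0.08  ] label -61.6
(np.float64(5.551192122220592), np.float64(-3.2149306915477065), np.int32(111))
(np.float64(107.24359855277758), np.float64(-157.75196452964383), np.int32(595))
at [0.5595 0.1385 0.317 ] th 9.9 tilt [-0.0017 -0.0032] t 31.1 w 0.0854 F [-0.6 -0.3 -0.1]
```

View pics/w10.png

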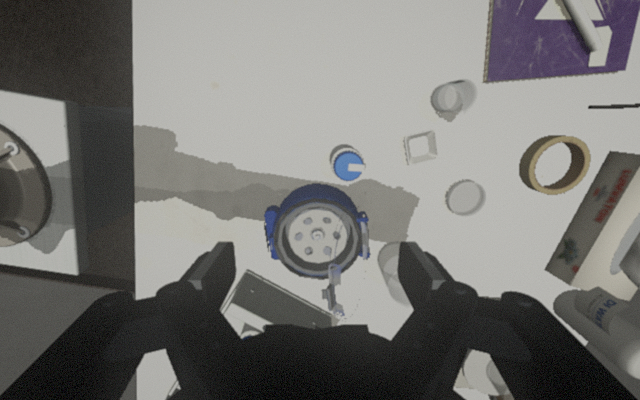

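```bash
python3 - <<'E'
from h import *
plan((.602,.150,.11,6.5),(.602,.15,.054,6.5))
E
```

```text
at [0.5595 0.1385 0.317 ] th 9.9 tilt [-0.0017 -0.0032] t 31.1 w 0.0854 F [-0.6 -0.3 -0.1]
(0.602, 0.15, 0.11, 6.5) -> [-0.0007, 0.0009, 0.0189, 0.0115, 0.1109, 0.5173] rows 5.1
(0.602, 0.15, 0.054, 6.5) -> [0.0, 0.0, 0.0, 0.0, 0.0, 0.14] rows 1.3
```

Call:
{"fn": "apply_moves", "kwargs": {"plan": [[[0,0,0.019,0.01,0.11,0.3,-1],[0,0,0.019,0.01,0.11,0.517,-1],[0,0,0.019,0.01,0.11,0.517,-1],[0,0,0.019,0.01,0.11,0.517,-1],[0,0,0.019,0.01,0.11,0.517,-1],[0,0,0.019,0.01,0.11,0.517,-1],[0,0,0.019,0.01,0.11,0.59,-1],[0,0,0.019,0.01,0.11,0.64,-1],[0,0,0.019,0.01,0.11,0.657,-1],[0,0,0.019,0.01,0.11,0.657,-1],[0,0,0.019,0.01,0.11,0.657,-1]]]}}

```text
clock: 32.03
tcp_pos: [0.6028, 0.1516, 0.0576]
orientation: [2.089, 2.345, 0.002]
contact_force: [0.6, 0.5, -0.3]
grip_width: 0.0854
```

Call:
{"fn": "apply_moves", "kwargs": {"plan": [[[0,0,0,0,0,0,1],[0,0,0,0,0,0,1],[0,0,0,0,0,0,1],[0,0,0,0,0,0,1],[0,0,0,0,0,0,1],[0,0,0,0,0,0,1],[0,0,0,0,0,0,1],[0,0,0,0,0,0,1]]]}}

```text
clock: 32.7
tcp_pos: [0.6025, 0.1529, 0.0569]
orientation: [2.088, 2.347, 0.002]
contact_force: [-2.5, 0.3, 6.0]
grip_width: 0.0401
```

Call:
{"fn": "apply_moves", "kwargs": {"plan": [[[0,0,0,0,0,-0.05,1],[0,0,0,0,0,-0.15,1],[0,0,0,0,0,-0.25,1],[0,0,0,0,0,-0.35,1],[0,0,0,0,0,-0.45,1],[0,0,0,0,0,-0.55,1],[0,0,0,0,0,-0.65,1],[0,0,0,0,0,-0.7,1],[0,0,0,0,0,-0.7,1],[0,0,0,0,0,-0.7,1]]]}}

```text
clock: 33.53
tcp_pos: [0.6022, 0.1527, 0.3368]
orientation: [2.088, 2.347, 0.004]
contact_force: [0.3, 0.2, -1.5]
grip_width: 0.0395
```

```bash
python3 - <<'E'
from h import *
plan((.47,-.03,.34,0),(.43,-.28,.33,-22.2),(.4282,-.3638,.28,-22.2))
E
```

```text
at [0.6022 0.1527 0.3368] th 6.7 tilt [0.0018 0.0014] t 33.5 w 0.0395 F [ 0.3  0.2 -1.5]
(0.47, -0.03, 0.34, 0) -> [0.0006, -0.0004, 0.0371, -0.4151, -0.3813, -0.0093] rows 5.4
(0.43, -0.28, 0.33, -22.2) -> [0.0, 0.0, 0.1233, -0.625, -0.1, 0.025] rows 6.1
(0.4282, -0.3638, 0.28, -22.2) -> [0.0, 0.0, 0.0, -0.1957, 0.075, 0.125] rows 2.3
```

Call:
{"fn": "apply_moves", "kwargs": {"plan": [[[0,0,0.037,-0.415,-0.381,-0.01,1],[0,0,0.037,-0.415,-0.381,-0.01,1],[0,0,0.037,-0.415,-0.381,-0.01,1],[0,0,0.037,-0.415,-0.381,-0.01,1],[0,0,0.037,-0.415,-0.381,-0.01,1],[0,0,0.037,-0.415,-0.381,-0.01,1],[0,0,0.037,-0.415,-0.381,-0.01,1],[0,0,0.037,-0.415,-0.381,-0.01,1]]]}}

```text
clock: 34.2
tcp_pos: [0.4686, -0.0297, 0.3388]
orientation: [-2.215, -2.218, -0.009]
contact_force: [0.6, 1.2, -1.3]
grip_width: 0.0398
```

Call:
{"fn": "apply_moves", "kwargs": {"plan": [[[0,0,0.123,-0.625,-0.1,0.025,1],[0,0,0.123,-0.625,-0.1,0.025,1],[0,0,0.123,-0.625,-0.1,0.025,1],[0,0,0.123,-0.625,-0.1,0.025,1],[0,0,0.123,-0.625,-0.1,0.025,1],[0,0,0.123,-0.625,-0.1,0.025,1],[0,0,0.123,-0.625,-0.1,0.025,1],[0,0,0.123,-0.625,-0.1,0.025,1],[0,0,0.123,-0.625,-0.1,0.025,1]]]}}

```text
clock: 34.95
tcp_pos: [0.4163, -0.2692, 0.3373]
orientation: [2.593, 1.746, 0.005]
contact_force: [-0.1, 0.7, -1.9]
grip_width: 0.0398
```

```bash
python3 - <<'E'
from h import *
plan((.429,-.3615,.25,-22.2),(.429,-.3615,.065,-22.2))
E
```

```text
at [ 0.4163 -0.2692  0.3373] th -22.1 tilt [ 0.0113 -0.0106] t 35.0 w 0.0398 F [-0.1  0.7 -1.9]
(0.429, -0.3615, 0.25, -22.2) -> [0.0046, 0.0018, 0.0006, -0.2005, 0.113, 0.221] rows 3.1
(0.429, -0.3615, 0.065, -22.2) -> [0.0, 0.0, 0.0, 0.0, 0.0, 0.4625] rows 4.4
```

Call:
{"fn": "apply_moves", "kwargs": {"plan": [[[0,0,0,0,0,0,1],[0,0,0,0,0,0,1],[0,0,0,0,0,0,1]]]}}

```text
clock: 35.2
tcp_pos: [0.4165, -0.2694, 0.3367]
orientation: [2.593, 1.749, 0.007]
contact_force: [-1.4, 0.3, -1.1]
grip_width: 0.0395
```

```bash
python3 - <<'E'
from h import *
plan((.429,-.3615,.25,-22.2),(.429,-.3615,.065,-22.2))
print(r.get_obs()['joints'])
E
```

```text
at [ 0.4165 -0.2694  0.3367] th -22.0 tilt [ 0.0114 -0.0092] t 35.2 w 0.0395 F [-1.4  0.3 -1.1]
(0.429, -0.3615, 0.25, -22.2) -> [0.0045, 0.0013, 0.0012, -0.2009, 0.1122, 0.2193] rows 3.0
(0.429, -0.3615, 0.065, -22.2) -> [0.0, 0.0, 0.0, 0.0, 0.0, 0.4625] rows 4.4
[-1.22047637 -0.33417965  1.45338307  1.89496161  0.3524582   1.29063319
 -0.25444083]
```

```bash
python3 - <<'E'
from h import *
plan((.46,-.33,.28,-22.2))
E
```

```text
at [ 0.4165 -0.2694  0.3367] th -22.0 tilt [ 0.0114 -0.0092] t 35.2 w 0.0395 F [-1.4  0.3 -1.1]
(0.46, -0.33, 0.28, -22.2) -> [0.0045, 0.0013, 0.0012, -0.0991, 0.1556, 0.1444] rows 2.2
```

Call:
{"fn": "apply_moves", "kwargs": {"plan": [[[0.0045,0.001,0.001,-0.1,0.156,0.144,1],[0.0045,0.001,0.001,-0.1,0.156,0.144,1],[0.0045,0.001,0.001,-0.1,0.156,0.144,1],[0.0045,0.001,0.001,-0.1,0.156,0.144,1],[0.0045,0.001,0.001,-0.1,0.156,0.144,1],[0.0045,0.001,0.001,-0.1,0.156,0.144,1]]]}}

```text
clock: 35.7
tcp_pos: [0.3998, -0.2882, 0.3152]
orientation: [2.584, 1.733, 0.019]
contact_force: [0.2, 0.2, -0.8]
grip_width: 0.0398
```

```bash
python3 - <<'E'
from h import *
plan((.429,-.3615,.18,-22.2),(.429,-.3615,.065,-22.2))
print(r.get_obs()['joints'])
E
```

```text
at [ 0.3998 -0.2882  0.3152] th -22.3 tilt [ 0.0267 -0.0183] t 35.7 w 0.0398 F [ 0.2  0.2 -0.8]
(0.429, -0.3615, 0.18, -22.2) -> [0.0101, 0.0022, -0.0006, -0.1396, 0.1264, 0.3431] rows 3.8
(0.429, -0.3615, 0.065, -22.2) -> [0.0, 0.0, 0.0, 0.0, 0.0, 0.2875] rows 2.8
[-1.16135919 -0.33634546  1.4540356   1.94520226  0.36624019  1.2267991
 -0.22123137]
```

```bash
python3 - <<'E'
from h import *
plan((.45,-.10,.34,-10),(.50,0,.34,0),(.74,0,.36,0),(.57,-.45,.36,-30),(.45,-.36,.30,-22.2))
E
```

```text
at [ 0.3998 -0.2882  0.3152] th -22.3 tilt [ 0.0267 -0.0183] t 35.7 w 0.0398 F [ 0.2  0.2 -0.8]
(0.45, -0.1, 0.34, -10) -> [0.0098, 0.0032, -0.0683, 0.4824, -0.0603, -0.0673] rows 4.7
(0.5, 0, 0.34, 0) -> [0.0, 0.0, -0.0556, 0.2679, 0.0797, 0.0] rows 2.7
(0.74, 0, 0.36, 0) -> [0.0, 0.0, 0.0, 0.0, 0.6, -0.05] rows 5.8
(0.57, -0.45, 0.36, -30) -> [0.0, 0.0, 0.1667, -1.125, -0.425, 0.0] rows 11.5
(0.45, -0.36, 0.3, -22.2) -> [0.0, 0.0, -0.0433, 0.0449, -0.3723, 0.15] rows 3.9
```

Call:
{"fn": "apply_moves", "kwargs": {"plan": [[[0.01,0.003,-0.068,0.482,-0.06,-0.067,1],[0.01,0.003,-0.068,0.482,-0.06,-0.067,1],[0.01,0.003,-0.068,0.482,-0.06,-0.067,1],[0.01,0.003,-0.068,0.482,-0.06,-0.067,1],[0.01,0.003,-0.068,0.482,-0.06,-0.067,1],[0.01,0.003,-0.068,0.482,-0.06,-0.067,1],[0.01,0.003,-0.068,0.482,-0.06,-0.067,1],[0.01,0.003,-0.068,0.482,-0.06,-0.067,1]]]}}

```text
clock: 36.37
tcp_pos: [0.4499, -0.1008, 0.3397]
orientation: [2.407, 2.018, -0.003]
contact_force: [-0.4, -1.0, -1.3]
grip_width: 0.0398
```

```bash
python3 - <<'E'
from h import *
plan((.50,0,.34,0),(.74,0,.36,0))
print(r.get_obs()['joints'])
E
```

```text
at [ 0.4499 -0.1008  0.3397] th -10.1 tilt [-0.0012 -0.0015] t 36.4 w 0.0398 F [-0.4 -1.  -1.3]
(0.5, 0, 0.34, 0) -> [-0.0003, 0.0005, -0.0559, 0.2699, 0.0793, -0.0013] rows 2.7
(0.74, 0, 0.36, 0) -> [0.0, 0.0, 0.0, 0.0, 0.6, -0.05] rows 5.8
[-1.32661962 -0.2174327   1.28563294  1.94712036  0.22032537  1.26495673
 -0.29075525]
```

Call:
{"fn": "apply_moves", "kwargs": {"plan": [[[0,0,-0.056,0.27,0.08,0,1],[0,0,-0.056,0.27,0.08,0,1],[0,0,-0.056,0.27,0.08,0,1],[0,0,-0.056,0.27,0.08,0,1],[0,0,-0.056,0.27,0.08,0,1]]]}}

```text
clock: 36.78
tcp_pos: [0.4954, 0.0055, 0.3427]
orientation: [2.209, 2.227, 0.006]
contact_force: [-0.7, 0.6, -0.4]
grip_width: 0.0399
```

Call:
{"fn": "apply_moves", "kwargs": {"plan": [[[0,0,0,0,0.6,-0.05,1],[0,0,0,0,0.6,-0.05,1],[0,0,0,0,0.6,-0.05,1],[0,0,0,0,0.6,-0.05,1],[0,0,0,0,0.6,-0.05,1],[0,0,0,0,0.6,-0.05,1],[0,0,0,0,0.6,-0.05,1],[0,0,0,0,0.6,-0.05,1],[0,0,0,0,0.6,-0.05,1]]]}}

```text
clock: 37.53
tcp_pos: [0.5269, 0.0, 0.4067]
orientation: [2.202, 2.202, 0.041]
contact_force: [-0.2, -0.1, -0.4]
grip_width: 0.0397
```

```bash
python3 - <<'E'
from h import *
plan((.65,-.35,.36,-20),(.57,-.45,.36,-30))
print(r.get_obs()['joints'])
E
```

```text
at [0.5269 0.     0.4067] th -0.0 tilt [ 0.0377 -0.0006] t 37.5 w 0.0397 F [-0.2 -0.1 -0.4]
(0.65, -0.35, 0.36, -20) -> [0.0119, -0.0019, 0.1111, -0.875, 0.3032, 0.1289] rows 9.0
(0.57, -0.45, 0.36, -30) -> [0.0, 0.0, 0.0556, -0.3033, -0.1024, 0.0] rows 3.1
[-1.83122214 -0.33650555  1.45461657  1.73411299  0.35272225  1.42071607
 -0.4261662 ]
```

```bash
cat > kin.py <<'E'
from h import *
from scipy.optimize import least_squares
import itertools
D=[([-1.3741,.4778,.0224,1.5565,-.0115,1.1093,-.0831],[.2024,.6433,.2303],[-.4769,-3.1051,.0028]),
([-1.22047637,-.33417965,1.45338307,1.89496161,.3524582,1.29063319,-.25444083],[.4165,-.2694,.3367],[2.593,1.749,.007]),
([-1.16135919,-.33634546,1.4540356,1.94520226,.36624019,1.2267991,-.22123137],[.3998,-.2882,.3152],[2.584,1.733,.019]),
([-1.32661962,-.2174327,1.28563294,1.94712036,.22032537,1.26495673,-.29075525],[.4499,-.1008,.3397],[2.407,2.018,-.003]),
([-1.83122214,-.33650555,1.45461657,1.73411299,.35272225,1.42071607,-.4261662],[.5269,0,.4067],[2.202,2.202,.041])]
LO=np.array([-2.96,-.34,-1.41,.24,-1.37,.17,-2.96]);HI=np.array([2.96,2.1,1.46,2.44,4.51,1.92,2.96])
def fk(q,p,s):
    rz=lambda a:R.from_euler('z',a);ry=lambda a:R.from_euler('y',a)
    A=rz(p[0]+s[0]*q[0])*ry(q[1]+p[6]); x=np.array([0,0,p[1]])+A.apply([0,0,p[2]])
    A=A*rz(s[1]*q[2])*ry(q[3]+p[7]); x=x+A.apply([0,0,p[3]])
    A=A*rz(s[2]*q[4])*ry(q[5]+p[8]); x=x+A.apply([0,0,p[4]])
    return x,A*rz(s[3]*q[6]+p[5])
def fit():
    best=None
    for s in itertools.product((1,-1),repeat=4):
        def res(p):
            o=[]
            for q,x,w in D:
                X,A=fk(q,p,s); o+=list((X-x)*5)+list((A.inv()*R.from_rotvec(w)).as_rotvec())
            return np.r_[o,.01*p[6:9]]
        for y0 in(-2.6,-.1,2.6):
          for t0 in(0,1.57,3.14,-1.57):
            f=least_squares(res,[y0,.3,.4,.4,.3,t0,0,0,0])
            if best is None or f.cost<best[0].cost: best=(f,s)
    return best
E
python3 - <<'E'
from kin import *
np.set_printoptions(precision=4,suppress=True)
f,s=fit(); print(f.cost,s,f.x); np.save('kp.npy',f.x); np.save('ks.npy',s)
for q,x,w in D: print(fk(q,f.x,s)[0]-x)
E
```

```text
0.002734599491020011 (-1, -1, -1, -1) [-6.3789  0.7114  0.4624  0.4951  0.7102  1.4581 -0.0072 -0.0694  0.0638]
[ 0.0028  0.0007 -0.0037]
[-0.0036  0.0029  0.0015]
[ 0.0039 -0.0016  0.0003]
[ 0.0006  0.0071 -0.004 ]
[-0.0025 -0.0045  0.0059]
```

```bash
cat >> kin.py <<'E'
try: KP=np.load('kp.npy');KS=np.load('ks.npy')
except Exception: pass
def jac(q):
    x0,A0=fk(q,KP,KS);J=np.zeros((6,7))
    for i in range(7):
        d=np.array(q,float);d[i]+=1e-5;x,A=fk(d,KP,KS);J[:3,i]=(x-x0)/1e-5;J[3:,i]=(A*A0.inv()).as_rotvec()/1e-5
    return x0,A0,J
def sim(q,wps,lam=.02,wr=.3):
    q=np.array(q,float);out=[]
    for w in wps:
        T=R.from_matrix(Rt(w[3]))
        for _ in range(60):
            x,A,J=jac(q); e=np.r_[np.array(w[:3])-x,(T*A.inv()).as_rotvec()]
            e[:3]*=min(1,.02/(np.linalg.norm(e[:3])+1e-9)); e[3:]*=min(1,.06/(np.linalg.norm(e[3:])+1e-9))
            W=np.diag([1,1,1,wr,wr,wr]);Jw=W@J;act=np.ones(7,bool)
            for _ in range(3):
                Ja=Jw*act; dq=Ja.T@np.linalg.solve(Ja@Ja.T+lam**2*np.eye(6),W@e)
                bad=(q+dq>HI-.005)&act&(dq>0)|(q+dq<LO+.005)&act&(dq<0)
                if not bad.any():break
                act&=~bad
            q=q+dq*act
        x,A,_=jac(q);out.append(q.copy());print(w,'q',q.round(2),'err %.4f %.3f'%(np.linalg.norm(x-w[:3]),np.linalg.norm((T*A.inv()).as_rotvec())))
    return q
E
python3 - <<'E'
from kin import *
np.set_printoptions(precision=3,suppress=True)
print('replay from (.45,-.1)'); sim(D[3][0],[(.5,0,.34,0),(.74,0,.36,0)])
print('replay whole from start')
sim(D[0][0],[(.15,.43,.26,68),(.275,.34,.28,45),(.42,.13,.34,20),(.455,-.27,.32,-22.4),(.4645,-.278,.117,-22.4),(.4645,-.278,.32,-22.4),(.5,-.03,.33,35),(.475,.12,.32,93),(.48,.45,.2,93),(.48,.45,.015,93),(.48,.45,.25,93),(.46,.12,.33,30),(.455,-.22,.32,-22.4),(.465,-.278,.06,40),(.463,-.2757,.06,-102),(.463,-.2757,.318,-37),(.463,-.2757,.06,-37),(.463,-.2757,.318,-30),(.46,-.03,.33,0),(.44,.12,.3,18),(.434,.1745,.055,20),(.434,.1745,.3,20),(.47,-.03,.33,0),(.5,-.186,.3,-22),(.5,-.188,.063,-22),(.5,-.188,.32,-22),(.47,-.03,.33,0),(.56,.14,.32,10),(.602,.15,.057,6.5),(.602,.15,.33,6.5),(.47,-.03,.34,0),(.43,-.28,.33,-22)])
E
```

```text
replay from (.45,-.1)
(0.5, 0, 0.34, 0) q [-1.36  0.19  1.38  1.85 -0.18  1.27  0.05] err 0.0000 0.000
(0.74, 0, 0.36, 0) q [-0.62  0.75  1.02  1.15 -0.62  1.54  0.21] err 0.0000 0.000
replay whole from start
(0.15, 0.43, 0.26, 68) q [-1.38  0.02  0.05  2.06 -0.    1.08 -0.16] err 0.0000 0.000
(0.275, 0.34, 0.28, 45) q [-1.21 -0.04  0.22  2.07  0.01  1.13 -0.23] err 0.0000 0.000
(0.42, 0.13, 0.34, 20) q [-0.95 -0.09  0.52  1.98  0.05  1.26 -0.12] err 0.0000 0.000
(0.455, -0.27, 0.32, -22.4) q [-0.43  0.2   0.98  1.81 -0.17  1.23  0.18] err 0.0000 0.000
(0.4645, -0.278, 0.117, -22.4) q [-0.25  0.5   0.84  1.98 -0.45  0.88  0.39] err 0.0000 0.000
(0.4645, -0.278, 0.32, -22.4) q [-0.41  0.24  0.98  1.78 -0.2   1.24  0.21] err 0.0000 0.000
(0.5, -0.03, 0.33, 35) q [-0.73  0.08  0.73  1.86 -0.05  1.24  0.6 ] err 0.0000 0.000
(0.475, 0.12, 0.32, 93) q [-0.88  0.05  0.55  1.9  -0.02  1.21  1.28] err 0.0000 0.000
(0.48, 0.45, 0.2, 93) q [-1.11  0.5   0.35  1.61 -0.18  1.07  0.88] err 0.0000 0.000
(0.48, 0.45, 0.015, 93) q [-1.07  0.73  0.3   1.7  -0.26  0.77  0.94] err 0.0000 0.000
(0.48, 0.
[... 1231 characters left out ...]

(0.5, -0.188, 0.063, -22) q [-0.48  0.63  0.9   2.02 -0.63  0.82  0.36] err 0.0000 0.000
(0.5, -0.188, 0.32, -22) q [-0.75  0.29  1.19  1.8  -0.27  1.25  0.1 ] err 0.0000 0.000
(0.47, -0.03, 0.33, 0) q [-1.14 -0.02  1.09  1.93  0.03  1.23 -0.07] err 0.0000 0.000
(0.56, 0.14, 0.32, 10) q [-1.12  0.35  0.97  1.69 -0.29  1.27  0.04] err 0.0000 0.000
(0.602, 0.15, 0.057, 6.5) q [-0.91  0.73  0.76  1.8  -0.6   0.88  0.18] err 0.0000 0.000
(0.602, 0.15, 0.33, 6.5) q [-1.04  0.45  0.94  1.57 -0.36  1.32  0.02] err 0.0000 0.000
(0.47, -0.03, 0.34, 0) q [-1.19 -0.04  1.13  1.91  0.04  1.26 -0.09] err 0.0000 0.000
(0.43, -0.28, 0.33, -22) q [-0.68  0.24  1.32  1.83 -0.24  1.26  0.29] err 0.0000 0.000
```

```bash
python3 - <<'E'
from kin import *
np.set_printoptions(precision=3,suppress=True)
q0=r.get_obs()['joints']; print(np.array(q0))
end=[(.62,.0,.34,0),(.57,-.25,.34,-20),(.50,-.33,.3,-22),(.429,-.3615,.25,-22),(.429,-.3615,.065,-22)]
for name,pre in {'A':[(.47,.05,.34,5),(.434,.175,.3,20),(.434,.2,.1,20),(.55,.25,.1,20),(.6,.2,.34,15)],
 'B':[(.47,.05,.34,5),(.434,.175,.3,20),(.33,.33,.28,45),(.434,.28,.1,30),(.6,.25,.12,20),(.65,.2,.34,15)],
 'C':[(.47,.05,.34,5),(.42,.2,.3,25),(.55,.28,.3,25),(.65,.2,.34,15)]}.items():
    print(name)
    try: sim(q0,pre+end)
    except Exception as e: print(e)
E
```

```text
[-1.831 -0.337  1.455  1.734  0.353  1.421 -0.426]
A
(0.47, 0.05, 0.34, 5) q [-1.85 -0.32  1.41  1.91  0.33  1.31 -0.44] err 0.0000 0.000
(0.434, 0.175, 0.3, 20) q [-2.13 -0.33  1.44  1.98  0.35  1.22 -0.47] err 0.0007 0.005
(0.434, 0.2, 0.1, 20) q [-1.41  0.47  1.02  2.14 -0.51  0.82  0.23] err 0.0000 0.000
(0.55, 0.25, 0.1, 20) q [-1.2   0.69  0.9   1.83 -0.62  0.95  0.26] err 0.0000 0.000
(0.6, 0.2, 0.34, 15) q [-1.17  0.52  1.07  1.52 -0.45  1.38  0.15] err 0.0000 0.000
(0.62, 0.0, 0.34, 0) q [-0.9   0.52  1.14  1.55 -0.47  1.38  0.23] err 0.0000 0.000
(0.57, -0.25, 0.34, -20) q [-0.51  0.56  1.2   1.55 -0.52  1.4   0.32] err 0.0000 0.000
(0.5, -0.33, 0.3, -22) q [-0.4   0.54  1.21  1.66 -0.51  1.31  0.47] err 0.0000 0.000
(0.429, -0.3615, 0.25, -22) q [-0.35  0.51  1.23  1.82 -0.5   1.19  0.6 ] err 0.0000 0.000
(0.429, -0.3615, 0.065, -22) q [-0.17  0.72  0.99  1.95 -0.74  0.89  0.76] err 0.0000 0.000
B
(0.47, 0.05, 0.34, 5) q [-1.85 -0.32  1.41  1.91  0.33  1.31 -0.44] err 0.0000 0.000
(0.434, 0.175, 0.3, 20) q [-2.13 -0.33  1.44  1.98  0.35  1.22 -0.47] err 0.0007 0.005
(0.33,
[... 858 characters left out ...]
0.000
(0.42, 0.2, 0.3, 25) q [-2.2  -0.31  1.45  1.98  0.33  1.22 -0.43] err 0.0000 0.000
(0.55, 0.28, 0.3, 25) q [-2.22 -0.31  1.45  2.01  0.4   0.99 -0.48] err 0.0093 0.210
(0.65, 0.2, 0.34, 15) q [-2.06 -0.31  1.45  1.95  0.42  0.98 -0.49] err 0.0094 0.287
(0.62, 0.0, 0.34, 0) q [-1.77 -0.31  1.45  1.92  0.38  1.1  -0.43] err 0.0087 0.193
(0.57, -0.25, 0.34, -20) q [-1.36 -0.31  1.45  1.92  0.38  1.09 -0.37] err 0.0087 0.196
(0.5, -0.33, 0.3, -22) q [-1.17 -0.31  1.45  2.    0.39  1.03 -0.24] err 0.0090 0.182
(0.429, -0.3615, 0.25, -22) q [-1.02 -0.31  1.45  2.11  0.4   0.95 -0.14] err 0.0095 0.159
(0.429, -0.3615, 0.065, -22) q [-0.07  0.64  0.84  1.95 -0.6   0.84  0.66] err 0.0000 0.000
```

```bash
python3 - <<'E'
from h import *
plan((.47,.05,.34,5),(.434,.175,.30,20),(.434,.20,.10,20))
E
```

```text
at [0.5269 0.     0.4067] th -0.0 tilt [ 0.0377 -0.0006] t 37.5 w 0.0397 F [-0.2 -0.1 -0.4]
(0.47, 0.05, 0.34, 5) -> [0.012, 0.0007, -0.0278, 0.125, -0.1485, 0.1613] rows 2.4
(0.434, 0.175, 0.3, 20) -> [0.0, 0.0, -0.0833, 0.3192, -0.0624, 0.1] rows 3.3
(0.434, 0.2, 0.1, 20) -> [0.0, 0.0, 0.0, 0.0587, 0.0214, 0.5] rows 4.8
```

Call:
{"fn": "apply_moves", "kwargs": {"plan": [[[0.012,0.001,-0.028,0.125,-0.149,0.161,1],[0.012,0.001,-0.028,0.125,-0.149,0.161,1],[0.012,0.001,-0.028,0.125,-0.149,0.161,1],[0.012,0.001,-0.028,0.125,-0.149,0.161,1],[0.012,0.001,-0.028,0.125,-0.149,0.161,1],[0.012,0.001,-0.028,0.125,-0.149,0.161,1]]]}}

```text
clock: 38.03
tcp_pos: [0.4708, 0.0496, 0.3408]
orientation: [2.122, 2.316, 0.003]
contact_force: [0.4, 0.7, -0.9]
grip_width: 0.0398
```

```bash
python3 - <<'E'
from kin import *
plan((.434,.175,.30,20),(.434,.20,.10,20)); q=r.get_obs()['joints']; print(np.round(q,3)); sim(q,[(.434,.175,.30,20),(.434,.20,.10,20)])
E
```

```text
at [0.4708 0.0496 0.3408] th 5.0 tilt [0.0016 0.0009] t 38.0 w 0.0398 F [ 0.4  0.7 -0.9]
(0.434, 0.175, 0.3, 20) -> [0.0005, -0.0002, -0.0834, 0.3203, -0.0646, 0.1021] rows 3.3
(0.434, 0.2, 0.1, 20) -> [0.0, 0.0, 0.0, 0.0587, 0.0214, 0.5] rows 4.8
[-1.783 -0.305  1.351  1.924  0.309  1.297 -0.441]
(0.434, 0.175, 0.3, 20) q [-2.14 -0.33  1.45  1.98  0.34  1.22 -0.47] err 0.0005 0.003
(0.434, 0.2, 0.1, 20) q [-1.4   0.46  1.01  2.14 -0.5   0.81  0.23] err 0.0000 0.000
```

Call:
{"fn": "apply_moves", "kwargs": {"plan": [[[0,0,-0.083,0.32,-0.065,0.102,1],[0,0,-0.083,0.32,-0.065,0.102,1],[0,0,-0.083,0.32,-0.065,0.102,1],[0,0,-0.083,0.32,-0.065,0.102,1],[0,0,-0.083,0.32,-0.065,0.102,1],[0,0,-0.083,0.32,-0.065,0.102,1]]]}}

```text
clock: 38.53
tcp_pos: [0.4336, 0.176, 0.3002]
orientation: [1.801, 2.574, 0.003]
contact_force: [0.4, -0.2, -1.3]
grip_width: 0.0398
```

Call:
{"fn": "apply_moves", "kwargs": {"plan": [[[0,0,0,0.06,0.02,0.1,1],[0,0,0,0.06,0.02,0.2,1],[0,0,0,0.06,0.02,0.3,1],[0,0,0,0.06,0.02,0.4,1],[0,0,0,0.06,0.02,0.5,1],[0,0,0,0.06,0.02,0.5,1],[0,0,0,0.06,0.02,0.5,1],[0,0,0,0.06,0.02,0.5,1],[0,0,0,0.06,0.02,0.5,1]]]}}

```text
clock: 39.28
tcp_pos: [0.3629, 0.1677, 0.1785]
orientation: [1.798, 2.561, 0.037]
contact_force: [0.4, 0.0, -0.6]
grip_width: 0.0399
```

```bash
python3 - <<'E'
from kin import *
plan((.55,.25,.10,20),(.6,.2,.34,15)); q=r.get_obs()['joints']; print(np.round(q,3))
E
```

```text
at [0.3629 0.1677 0.1785] th 19.9 tilt [0.0241 0.0123] t 39.3 w 0.0399 F [ 0.4  0.  -0.6]
(0.55, 0.25, 0.1, 20) -> [0.0086, -0.001, -0.0008, 0.0339, 0.5045, 0.21] rows 5.3
(0.6, 0.2, 0.34, 15) -> [0.0, 0.0, 0.0278, -0.1602, 0.0747, -0.6] rows 6.0
[-2.174 -0.337  1.455  2.297  0.439  0.906 -0.652]
```

```bash
cat > srch.py <<'E'
from kin import *
import sys
def run(q,wps,lam=.02,wr=.3):
    """min-norm, no limits handling; returns q, worst margin"""
    q=np.array(q,float);mm=9
    W=np.diag([1,1,1,wr,wr,wr])
    for w in wps:
        T=R.from_matrix(Rt(w[3]))
        for _ in range(40):
            x,A,J=jac(q); e=np.r_[np.array(w[:3])-x,(T*A.inv()).as_rotvec()]
            if np.linalg.norm(e)<.003: break
            e[:3]*=min(1,.04/(np.linalg.norm(e[:3])+1e-9)); e[3:]*=min(1,.12/(np.linalg.norm(e[3:])+1e-9))
            Jw=W@J; q=q+Jw.T@np.linalg.solve(Jw@Jw.T+lam**2*np.eye(6),W@e)
            mm=min(mm,(q-LO).min(),(HI-q).min())
    return q,mm
E
python3 - <<'E'
from srch import *
np.set_printoptions(precision=2,suppress=True)
q0=np.array(r.get_obs()['joints'])
for x in[(.37,.17,.25),(.40,.19,.32),(.42,.1,.34),(.45,-.02,.34)]:
  for th in(20,90,140,-60,-110):
    q,m=run(q0,[(*x,20),(*x,(20+th)/2),(*x,th)]); print(x,th,q,'m %.3f'%m)
E
```

```text
(0.37, 0.17, 0.25) 20 [-2.   -0.4   1.25  2.17  0.41  1.14 -0.6 ] m -0.060
(0.37, 0.17, 0.25) 90 [-2.2  -0.73  1.25  2.17  0.71  1.32  0.34] m -0.389
(0.37, 0.17, 0.25) 140 [-2.31 -0.95  1.2   2.17  0.87  1.47  1.05] m -0.609
(0.37, 0.17, 0.25) -60 [-1.68 -0.18  1.06  2.17  0.18  1.08 -1.76] m -0.060
(0.37, 0.17, 0.25) -110 [-1.54 -0.15  0.95  2.17  0.14  1.07 -2.6 ] m -0.060
(0.4, 0.19, 0.32) 20 [-2.06 -0.38  1.26  2.    0.38  1.28 -0.58] m -0.040
(0.4, 0.19, 0.32) 90 [-2.27 -0.71  1.23  2.    0.67  1.44  0.37] m -0.367
(0.4, 0.19, 0.32) 140 [-2.39 -0.92  1.16  2.    0.83  1.59  1.08] m -0.583
(0.4, 0.19, 0.32) -60 [-1.75 -0.15  1.11  2.    0.15  1.23 -1.75] m -0.040
(0.4, 0.19, 0.32) -110 [-1.62 -0.12  1.01  2.    0.12  1.22 -2.59] m -0.040
(0.42, 0.1, 0.34) 20 [-1.86 -0.48  1.19  1.99  0.46  1.37 -0.46] m -0.143
(0.42, 0.1, 0.34) 90 [-2.09 -0.8   1.15  1.99  0.72  1.55  0.5 ] m -0.459
(0.42, 0.1, 0.34) 140 [-2.21 -1.01  1.08  1.99  0.87  1.7   1.22] m -0.666
(0.42, 0.1, 0.34) -60 [-1.53 -0.23  1.05  1.99  0.21  1.28 -1.6 ] m -0.143
(0.42, 0.1, 0.34) -110 [-1.36 -0.18  0.93  1.99  0.15  1.27 -2.42] m -0.143
(0.45, -0.02, 0.34) 20 [-1.72 -0.57  1.25  1.96  0.55  1.41 -0.25] m -0.232
(0.45, -0.02, 0.34) 90 [-1.9  -0.88  1.17  1.95  0.8   1.6   0.73] m -0.543
(0.45, -0.02, 0.34) 140 [-2.01 -1.08  1.09  1.95  0.94  1.76  1.47] m -0.735
(0.45, -0.02, 0.34) -60 [-1.44 -0.22  1.23  1.95  0.22  1.28 -1.33] m -0.232
(0.45, -0.02, 0.34) -110 [-1.26 -0.14  1.11  1.95  0.14  1.27 -2.12] m -0.232
```

```bash
python3 - <<'E'
from srch import *
np.set_printoptions(precision=2,suppress=True)
q0=np.array(r.get_obs()['joints'])
pre=[(.40,.19,.30,20),(.40,.19,.30,-30),(.40,.19,.30,-90)]
q1,m=run(q0,pre); print(q1)
for alt in ([(.42,.2,.1,-90)],[(.45,.25,.1,-90)],[(.55,.25,.3,-90)],[(.55,.25,.1,-90)],[(.5,.05,.34,-90)]):
    q,m=run(q1,alt); print(alt,q,'m %.3f'%m)
    q,m=run(q,[alt[-1][:3]+(-20,),alt[-1][:3]+(40,)]); print('   spun +40',q,'m %.3f'%m)
    for w in [(.6,.15,.34,20),(.6,-.05,.34,0),(.55,-.25,.34,-20),(.48,-.34,.3,-22),(.429,-.3615,.2,-22),(.429,-.3615,.065,-22)]:
        q,m=run(q,[w]); print('      ',w,q,'m %.3f'%m)
E
```

```text
[-1.71 -0.11  1.1   2.03  0.11  1.18 -2.23]
[(0.42, 0.2, 0.1, -90)] [-1.43  0.43  1.01  2.17 -0.48  0.8  -1.72] m 0.249
   spun +40 [-1.05  0.3   0.56  2.17 -0.21  0.74  0.32] m 0.262
       (0.6, 0.15, 0.34, 20) [-0.88  0.36  0.7   1.56 -0.23  1.31  0.16] m 0.325
       (0.6, -0.05, 0.34, 0) [-0.67  0.35  0.84  1.61 -0.26  1.31  0.17] m 0.610
       (0.55, -0.25, 0.34, -20) [-0.4   0.4   0.96  1.6  -0.32  1.33  0.21] m 0.503
       (0.48, -0.34, 0.3, -22) [-0.26  0.4   0.99  1.7  -0.33  1.24  0.38] m 0.473
       (0.429, -0.3615, 0.2, -22) [-0.18  0.44  0.96  1.87 -0.39  1.05  0.52] m 0.477
       (0.429, -0.3615, 0.065, -22) [-0.05  0.63  0.81  1.95 -0.58  0.83  0.65] m 0.487
[(0.45, 0.25, 0.1, -90)] [-1.41  0.53  0.96  2.06 -0.54  0.85 -1.75] m 0.241
   spun +40 [-1.03  0.38  0.49  2.05 -0.23  0.77  0.27] m 0.382
       (0.6, 0.15, 0.34, 20) [-0.86  0.36  0.66  1.56 -0.22  1.31  0.15] m 0.427
       (0.6, -0.05, 0.34, 0) [-0.65  0.34  0.8   1.61 -0.24  1.31  0.16] m 0.612
       (0.55, -0.25, 0.34, -20) [-0.38  0.39  0.93  1.6  -0.31  1.32  0.2 ] m 0.533
       (0.48, -0.34, 0.3, 
[... 1462 characters left out ...]
-22) [-0.02  0.61  0.77  1.95 -0.54  0.81  0.62] m 0.488
[(0.5, 0.05, 0.34, -90)] [-1.46  0.2   1.39  1.84 -0.2   1.27 -1.61] m 0.001
   spun +40 [-1.22  0.1   1.09  1.84 -0.09  1.26  0.56] m 0.091
       (0.6, 0.15, 0.34, 20) [-1.1   0.47  1.04  1.56 -0.4   1.35  0.28] m 0.378
       (0.6, -0.05, 0.34, 0) [-0.86  0.47  1.14  1.61 -0.42  1.35  0.29] m 0.315
       (0.55, -0.25, 0.34, -20) [-0.54  0.51  1.2   1.6  -0.47  1.37  0.32] m 0.229
       (0.48, -0.34, 0.3, -22) [-0.39  0.5   1.21  1.7  -0.47  1.29  0.48] m 0.243
       (0.429, -0.3615, 0.2, -22) [-0.3   0.55  1.16  1.87 -0.54  1.1   0.62] m 0.260
       (0.429, -0.3615, 0.065, -22) [-0.16  0.71  0.97  1.95 -0.72  0.89  0.75] m 0.351
```

```bash
python3 - <<'E'
from h import *
plan((.40,.19,.30,20),(.40,.19,.30,-35),(.40,.19,.30,-90))
E
```

```text
at [0.3629 0.1677 0.1785] th 19.9 tilt [0.0241 0.0123] t 39.3 w 0.0399 F [ 0.4  0.  -0.6]
(0.4, 0.19, 0.3, 20) -> [0.0086, -0.001, -0.0008, 0.0219, 0.1144, -0.3007] rows 3.1
(0.4, 0.19, 0.3, -35) -> [0.0, 0.0, 0.3056, 0.0, 0.0, 0.0] rows 7.7
(0.4, 0.19, 0.3, -90) -> [0.0, 0.0, 0.3056, 0.0, 0.0, 0.0] rows 7.7
```

Call:
{"fn": "apply_moves", "kwargs": {"plan": [[[0.0086,-0.001,0,0.022,0.114,-0.3,1],[0.0086,-0.001,0,0.022,0.114,-0.3,1],[0.0086,-0.001,0,0.022,0.114,-0.3,1],[0.0086,-0.001,0,0.022,0.114,-0.3,1],[0.0086,-0.001,0,0.022,0.114,-0.3,1],[0.0086,-0.001,0,0.022,0.114,-0.3,1],[0.0086,-0.001,0,0.022,0.114,-0.3,1]]]}}

```text
clock: 39.87
tcp_pos: [0.3983, 0.1898, 0.2984]
orientation: [-1.802, -2.572, 0.004]
contact_force: [-0.2, 0.6, -0.2]
grip_width: 0.0394
```

Call:
{"fn": "apply_moves", "kwargs": {"plan": [[[0,0,0.306,0,0,0,1],[0,0,0.306,0,0,0,1],[0,0,0.306,0,0,0,1],[0,0,0.306,0,0,0,1],[0,0,0.306,0,0,0,1],[0,0,0.306,0,0,0,1],[0,0,0.306,0,0,0,1],[0,0,0.306,0,0,0,1],[0,0,0.306,0,0,0,1]]]}}

```text
clock: 40.62
tcp_pos: [0.398, 0.1899, 0.2983]
orientation: [2.789, 1.443, -0.005]
contact_force: [0.3, -0.1, -0.7]
grip_width: 0.0399
```

```bash
python3 - <<'E'
from h import *
plan((.40,.19,.30,-90),(.45,.25,.11,-90)); print(np.round(r.get_obs()['joints'],3))
E
```

```text
at [0.398  0.1899 0.2983] th -35.3 tilt [-0.002  -0.0029] t 40.6 w 0.0399 F [ 0.3 -0.1 -0.7]
(0.4, 0.19, 0.3, -90) -> [0.0005, 0.001, 0.3039, 0.003, 0.0038, -0.0042] rows 7.6
(0.45, 0.25, 0.11, -90) -> [0.0, 0.0, 0.0, 0.125, -0.15, 0.475] rows 4.9
[-1.814 -0.111  1.192  2.044  0.115  1.144 -1.288]
```

Works as modelled. Continue.

Call:
{"fn": "apply_moves", "kwargs": {"plan": [[[0,0,0.304,0,0,0,1],[0,0,0.304,0,0,0,1],[0,0,0.304,0,0,0,1],[0,0,0.304,0,0,0,1],[0,0,0.304,0,0,0,1],[0,0,0.304,0,0,0,1],[0,0,0.304,0,0,0,1],[0,0,0.304,0,0,0,1],[0,0,0.304,0,0,0,1]]]}}

```text
clock: 41.37
tcp_pos: [0.3983, 0.1902, 0.2988]
orientation: [3.14, 0.005, -0.003]
contact_force: [0.3, -0.0, -0.8]
grip_width: 0.0399
```

Call:
{"fn": "apply_moves", "kwargs": {"plan": [[[0,0,0,0.125,-0.15,0.47,1],[0,0,0,0.125,-0.15,0.47,1],[0,0,0,0.125,-0.15,0.47,1],[0,0,0,0.125,-0.15,0.47,1],[0,0,0,0.125,-0.15,0.47,1],[0,0,0,0.125,-0.15,0.47,1],[0,0,0,0.125,-0.15,0.47,1],[0,0,0,0.125,-0.15,0.47,1],[0,0,0,0.125,-0.15,0.47,1],[0,0,0,0.125,-0.15,0.47,1]]]}}

```text
clock: 42.2
tcp_pos: [0.4492, 0.2511, 0.1136]
orientation: [-3.139, -0.006, -0.003]
contact_force: [0.1, -0.9, -0.3]
grip_width: 0.0397
```

```bash
python3 - <<'E'
from h import *
plan((.45,.25,.12,-25),(.45,.25,.12,40),(.6,.15,.34,20)); print(np.round(r.get_obs()['joints'],3))
E
```

```text
at [0.4492 0.2511 0.1136] th -89.8 tilt [0.0017 0.0025] t 42.2 w 0.0397 F [ 0.1 -0.9 -0.3]
(0.45, 0.25, 0.12, -25) -> [-0.0004, -0.0009, -0.3599, 0.0021, 0.0027, -0.0159] rows 9.0
(0.45, 0.25, 0.12, 40) -> [0.0, 0.0, -0.3611, 0.0, 0.0, 0.0] rows 9.1
(0.6, 0.15, 0.34, 20) -> [0.0, 0.0, 0.1111, -0.4326, 0.1266, -0.55] rows 6.8
[-1.304  0.51   0.876  2.084 -0.556  0.792 -1.652]
```

Call:
{"fn": "apply_moves", "kwargs": {"plan": [[[0,0,-0.36,0,0,-0.016,1],[0,0,-0.36,0,0,-0.016,1],[0,0,-0.36,0,0,-0.016,1],[0,0,-0.36,0,0,-0.016,1],[0,0,-0.36,0,0,-0.016,1],[0,0,-0.36,0,0,-0.016,1],[0,0,-0.36,0,0,-0.016,1],[0,0,-0.36,0,0,-0.016,1],[0,0,-0.36,0,0,-0.016,1],[0,0,-0.36,0,0,-0.016,1],[0,0,-0.36,0,0,-0.016,1]]]}}

```text
clock: 43.12
tcp_pos: [0.449, 0.251, 0.1193]
orientation: [-2.652, -1.683, -0.003]
contact_force: [-0.5, 0.5, -0.8]
grip_width: 0.0394
```

Call:
{"fn": "apply_moves", "kwargs": {"plan": [[[0,0,-0.361,0,0,0,1],[0,0,-0.361,0,0,0,1],[0,0,-0.361,0,0,0,1],[0,0,-0.361,0,0,0,1],[0,0,-0.361,0,0,0,1],[0,0,-0.361,0,0,0,1],[0,0,-0.361,0,0,0,1],[0,0,-0.361,0,0,0,1],[0,0,-0.361,0,0,0,1],[0,0,-0.361,0,0,0,1],[0,0,-0.361,0,0,0,1]]]}}

```text
clock: 44.03
tcp_pos: [0.4488, 0.2507, 0.1183]
orientation: [1.336, 2.843, -0.0]
contact_force: [0.4, -0.9, -1.1]
grip_width: 0.0395
```

Call:
{"fn": "apply_moves", "kwargs": {"plan": [[[0,0,0,0,0,-0.2,1],[0,0,0,0,0,-0.4,1],[0,0,0.111,-0.433,0.127,-0.55,1],[0,0,0.111,-0.433,0.127,-0.55,1],[0,0,0.111,-0.433,0.127,-0.55,1],[0,0,0.111,-0.433,0.127,-0.55,1],[0,0,0.111,-0.433,0.127,-0.55,1],[0,0,0.111,-0.433,0.127,-0.55,1],[0,0,0.111,-0.433,0.127,-0.55,1],[0,0,0.111,-0.433,0.127,-0.55,1],[0,0,0.111,-0.433,0.127,-0.55,1]]]}}

```text
clock: 44.95
tcp_pos: [0.5976, 0.1518, 0.3367]
orientation: [-1.803, -2.571, 0.003]
contact_force: [0.5, -0.2, -1.5]
grip_width: 0.0396
```

```bash
python3 - <<'E'
from h import *
plan((.58,-.10,.34,-5),(.50,-.32,.32,-22.2),(.429,-.3615,.20,-22.2)); print(np.round(r.get_obs()['joints'],3))
E
```

```text
at [0.5976 0.1518 0.3367] th 19.9 tilt [-0.0028 -0.0005] t 45.0 w 0.0396 F [ 0.5 -0.2 -1.5]
(0.58, -0.1, 0.34, -5) -> [-0.0009, 0.0, 0.1384, -0.5768, -0.256, -0.0078] rows 6.1
(0.5, -0.32, 0.32, -22.2) -> [0.0, 0.0, 0.0956, -0.5653, -0.1513, 0.05] rows 5.6
(0.429, -0.3615, 0.2, -22.2) -> [0.0, 0.0, 0.0, -0.1631, -0.1251, 0.3] rows 3.5
[-0.716  0.323  0.484  1.592 -0.155  1.269  0.141]
```

Call:
{"fn": "apply_moves", "kwargs": {"plan": [[[0,0,0.138,-0.577,-0.256,-0.008,1],[0,0,0.138,-0.577,-0.256,-0.008,1],[0,0,0.138,-0.577,-0.256,-0.008,1],[0,0,0.138,-0.577,-0.256,-0.008,1],[0,0,0.138,-0.577,-0.256,-0.008,1],[0,0,0.138,-0.577,-0.256,-0.008,1],[0,0,0.138,-0.577,-0.256,-0.008,1],[0,0,0.138,-0.577,-0.256,-0.008,1],[0,0,0.138,-0.577,-0.256,-0.008,1]]]}}

```text
clock: 45.7
tcp_pos: [0.5809, -0.0995, 0.3402]
orientation: [-2.312, -2.124, 0.002]
contact_force: [0.2, 0.6, -1.8]
grip_width: 0.0397
```

Call:
{"fn": "apply_moves", "kwargs": {"plan": [[[0,0,0.096,-0.565,-0.151,0.05,1],[0,0,0.096,-0.565,-0.151,0.05,1],[0,0,0.096,-0.565,-0.151,0.05,1],[0,0,0.096,-0.565,-0.151,0.05,1],[0,0,0.096,-0.565,-0.151,0.05,1],[0,0,0.096,-0.565,-0.151,0.05,1],[0,0,0.096,-0.565,-0.151,0.05,1],[0,0,0.096,-0.565,-0.151,0.05,1]]]}}

```text
clock: 46.37
tcp_pos: [0.5022, -0.3204, 0.3205]
orientation: [-2.606, -1.752, 0.002]
contact_force: [0.5, 1.4, -0.5]
grip_width: 0.0398
```

Call:
{"fn": "apply_moves", "kwargs": {"plan": [[[0,0,0,-0.163,-0.125,0.3,1],[0,0,0,-0.163,-0.125,0.3,1],[0,0,0,-0.163,-0.125,0.3,1],[0,0,0,-0.163,-0.125,0.3,1],[0,0,0,-0.163,-0.125,0.3,1],[0,0,0,-0.163,-0.125,0.3,1],[0,0,0,-0.163,-0.125,0.3,1]]]}}

```text
clock: 46.95
tcp_pos: [0.4343, -0.3612, 0.2024]
orientation: [2.602, 1.758, 0.001]
contact_force: [0.2, -0.3, -0.6]
grip_width: 0.0398
```

```bash
python3 - <<'E'
from h import *
plan((.429,-.3615,.066,-22.2)); print(np.round(r.get_obs()['joints'],3))
E
```

```text
at [ 0.4343 -0.3612  0.2024] th -21.9 tilt [ 0.0016 -0.0007] t 47.0 w 0.0398 F [ 0.2 -0.3 -0.6]
(0.429, -0.3615, 0.066, -22.2) -> [0.0005, 0.0, 0.0016, -0.0057, -0.0127, 0.341] rows 3.3
[ 0.002  0.401  0.752  1.892 -0.329  0.974  0.52 ]
```

Call:
{"fn": "apply_moves", "kwargs": {"plan": [[[0,0,0.001,-0.006,-0.011,0,1],[0,0,0.001,-0.006,-0.011,0.1,1],[0,0,0.001,-0.006,-0.011,0.2,1],[0,0,0.001,-0.006,-0.011,0.29,1],[0,0,0.001,-0.006,-0.011,0.31,1],[0,0,0.001,-0.006,-0.011,0.31,1],[0,0,0.001,-0.006,-0.011,0.31,1],[0,0,0.001,-0.006,-0.011,0.31,1]]]}}

```text
clock: 47.62
tcp_pos: [0.428, -0.3647, 0.0799]
orientation: [2.606, 1.748, 0.001]
contact_force: [-0.1, 0.3, -0.9]
grip_width: 0.0399
```

```bash
python3 - <<'E'
from h import *
plan((.429,-.3615,.066,-22.2))
E
```

```text
at [ 0.428  -0.3647  0.0799] th -22.3 tilt [ 0.003  -0.0029] t 47.6 w 0.0399 F [-0.1  0.3 -0.9]
(0.429, -0.3615, 0.066, -22.2) -> [0.0012, 0.0005, -0.0005, 0.0084, -0.0009, 0.0347] rows 0.3
```

Call:
{"fn": "apply_moves", "kwargs": {"plan": [[[0,0,0,0.008,0,0.02,1],[0,0,0,0.008,0,0.03,1],[0,0,0,0.008,0,0.036,1],[0,0,0,0.008,0,0.036,1],[0,0,0,0.008,0,0.036,0],[0,0,0,0.008,0,0.036,-0.6],[0,0,0,0.008,0,0.036,-1],[0,0,0,0.008,0,0.036,-1],[0,0,0,0.008,0,0.036,-1]]]}}

```text
clock: 48.37
tcp_pos: [0.4274, -0.3605, 0.0629]
orientation: [2.609, 1.75, -0.002]
contact_force: [0.3, 0.1, 0.7]
grip_width: 0.0852
```

Call:
{"fn": "apply_moves", "kwargs": {"plan": [[[0,0,0,0,0,-0.1,-1],[0,0,0,0,0,-0.2,-1],[0,0,0,0,0,-0.3,-1],[0,0,0,0,0,-0.4,-1],[0,0,0,0,0,-0.5,-1],[0,0,0,0.08,0.13,-0.6,-1],[0,0,0,0.15,0.15,-0.65,-1],[0,0,0,0.15,0.15,-0.65,-1],[0,0,0,0.15,0.15,-0.65,-1],[0,0,0,0.15,0.15,-0.65,-1]]]}}

```text
clock: 49.2
tcp_pos: [0.507, -0.3269, 0.323]
orientation: [2.606, 1.753, -0.001]
contact_force: [0.2, -0.5, -0.0]
grip_width: 0.0853
```

```bash
python3 - <<'E'
from h import *
g=grab('wrist','w11.png'); np.save('w11pose.npy',g['pose'])
for C,a,rad,n,(u,v) in caps(g,.088,roi=(200,450,30,320)): print(strip(g,u,v,rad,.088))
plan((.58,-.10,.34,10),(.56,.15,.34,60),(.48,.43,.25,93)); print(np.round(r.get_obs()['joints'],3))
s=grab('side','s11.png')
a=cv2.resize(g['pixels'][:320,220:450],None,fx=1.6,fy=1.6,interpolation=cv2.INTER_CUBIC)
b=cv2.resize(s['pixels'][100:380,160:480],(400,350)); 
cv2.imwrite('pics/v11.png',np.hstack([a,cv2.copyMakeBorder(b,0,a.shape[0]-350,0,0,cv2.BORDER_CONSTANT)]))
E
```

```text
cap px 272.5 71.5 r 17.2 strip 215 pos [ 0.5033 -0.1918  0.088 ] label -16.2
cap px 273.4 146.3 r 14.5 strip 133 pos [ 0.4655 -0.277   0.088 ] label -28.2
cap px 275.1 210.8 r 13.4 strip 108 pos [ 0.4291 -0.3619  0.088 ] label -40.7
(np.float64(-22.246267907201073), np.float64(-21.306937529044216), np.int32(189))
(np.float64(-21.69227549476027), np.float64(-28.31675685200425), np.int32(137))
(np.float64(-23.11020433112138), np.float64(-36.015931388157554), np.int32(97))
at [ 0.5054 -0.3277  0.3223] th -22.3 tilt [-0.0018 -0.0007] t 49.2 w 0.0854 F [-0.  -0.8 -0. ]
(0.58, -0.1, 0.34, 10) -> [-0.0005, 0.0003, -0.1795, 0.5974, -0.0434, -0.0448] rows 5.8
(0.56, 0.15, 0.34, 60) -> [0.0, 0.0, -0.2778, 0.6242, 0.0593, 0.0] rows 7.0
(0.48, 0.43, 0.25, 93) -> [0.0, 0.0, -0.1833, 0.5232, 0.5062, 0.225] rows 7.3
[-0.131  0.355  0.802  1.661 -0.265  1.241  0.338]
```

View pics/v11.png

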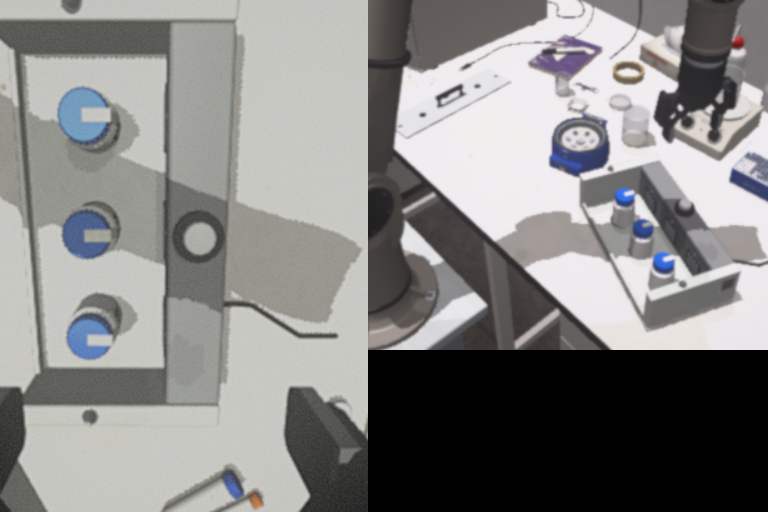

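Call:
{"fn": "apply_moves", "kwargs": {"plan": [[[0,0,-0.18,0.597,-0.043,-0.045,-1],[0,0,-0.18,0.597,-0.043,-0.045,-1],[0,0,-0.18,0.597,-0.043,-0.045,-1],[0,0,-0.18,0.597,-0.043,-0.045,-1],[0,0,-0.18,0.597,-0.043,-0.045,-1],[0,0,-0.18,0.597,-0.043,-0.045,-1],[0,0,-0.18,0.597,-0.043,-0.045,-1],[0,0,-0.18,0.597,-0.043,-0.045,-1]]]}}

```text
clock: 49.97
tcp_pos: [0.5802, -0.0988, 0.3396]
orientation: [-2.013, -2.409, 0.003]
contact_force: [0.3, -0.8, 0.2]
grip_width: 0.0853
```

Call:
{"fn": "apply_moves", "kwargs": {"plan": [[[0,0,-0.278,0.624,0.059,0,-1],[0,0,-0.278,0.624,0.059,0,-1],[0,0,-0.278,0.624,0.059,0,-1],[0,0,-0.278,0.624,0.059,0,-1],[0,0,-0.278,0.624,0.059,0,-1],[0,0,-0.278,0.624,0.059,0,-1],[0,0,-0.278,0.624,0.059,0,-1],[0,0,-0.278,0.624,0.059,0,-1],[0,0,-0.278,0.624,0.059,0,-1],[0,0,-0.278,0.624,0.059,0,-1]]]}}

```text
clock: 50.8
tcp_pos: [0.5605, 0.1462, 0.3404]
orientation: [-0.822, -3.032, 0.003]
contact_force: [0.4, 0.3, 0.1]
grip_width: 0.0856
```

Call:
{"fn": "apply_moves", "kwargs": {"plan": [[[0,0,-0.183,0.523,0.506,0.225,-1],[0,0,-0.183,0.523,0.506,0.225,-1],[0,0,-0.183,0.523,0.506,0.225,-1],[0,0,-0.183,0.523,0.506,0.225,-1],[0,0,-0.183,0.523,0.506,0.225,-1],[0,0,-0.183,0.523,0.506,0.225,-1],[0,0,-0.183,0.523,0.506,0.225,-1],[0,0,-0.183,0.523,0.506,0.225,-1],[0,0,-0.183,0.523,0.506,0.225,-1],[0,0,-0.183,0.523,0.506,0.225,-1]]]}}

```text
clock: 51.63
tcp_pos: [0.4805, 0.4277, 0.25]
orientation: [0.079, -3.14, 0.004]
contact_force: [0.3, -1.2, 1.0]
grip_width: 0.0854
```

```bash
python3 - <<'E'
from h import *
plan((.4795,.4501,.06,93),(.4795,.4501,.0165,93)); print(np.round(r.get_obs()['joints'],3))
g=grab('wrist','w12.png'); np.save('w12pose.npy',g['pose'])
gr=cv2.cvtColor(g['pixels'],cv2.COLOR_BGR2GRAY); m=(gr<70).astype(np.uint8); m[300:]=0
for s,c in blobs(m,8,3000): print(s,c.round(1),onz(g,*c,.005).round(4))
E
```

```text
at [0.4805 0.4277 0.25  ] th 92.9 tilt [-0.0005 -0.0025] t 51.6 w 0.0854 F [ 0.3 -1.2  1. ]
(0.4795, 0.4501, 0.06, 93) -> [-0.0008, -0.0002, -0.0006, -0.0007, 0.0571, 0.4748] rows 4.6
(0.4795, 0.4501, 0.0165, 93) -> [0.0, 0.0, 0.0, 0.0, 0.0, 0.1087] rows 1.0
[-0.931  0.411  0.145  1.622 -0.063  1.116  0.85 ]
[588   0  52   3 101] [6.193e+02 6.000e-01] [0.2591 0.7824 0.005 ]
[520 162   6   5  13] [522.7 164.3] [0.4621 0.7178 0.005 ]
[496 165  17   6  40] [505.  167.8] [0.4683 0.6941 0.005 ]
[  0 167  10   6  29] [  5.2 168.6] [ 0.5054 -0.0154  0.005 ]
[507 177   4   6  11] [508.4 179.8] [0.4853 0.7032 0.005 ]
[451 179   4   6  11] [452.5 181.4] [0.4916 0.6235 0.005 ]
[486 182  12   8  18] [491.5 186.2] [0.4958 0.6812 0.005 ]
[330 195   8   8  23] [332.7 199.2] [0.5271 0.4533 0.005 ]
[437 203   6  12  17] [439.1 209.7] [0.5354 0.6119 0.005 ]
[443 208   5   3   8] [444.9 209.1] [0.534  0.6203 0.005 ]
[327 225  10   9  30] [331.5 229.8] [0.5756 0.4548 0.005 ]
[ 19 234   3   5  10] [ 19.8 235.6] [ 0.6096 -0.0207  0.005 ]
[ 144  242   91   58 2461] [204.2 277.9] [0.6693 0.2565 0.005 ]
[ 18 254   4   4  12] [ 19.3 255.5] [ 0.644 -0.03   0.005]
[  0 262  41  15 296] [ 16.8 270.2] [ 0.6705 -0.0405  0.005 ]
[ 99 292  34   8 196] [117.8 296.2] [0.7109 0.1128 0.005 ]
```

Call:
{"fn": "apply_moves", "kwargs": {"plan": [[[0,0,0,0,0.057,0.1,-1],[0,0,0,0,0.057,0.2,-1],[0,0,0,0,0.057,0.3,-1],[0,0,0,0,0.057,0.4,-1],[0,0,0,0,0.057,0.475,-1],[0,0,0,0,0.057,0.54,-1],[0,0,0,0,0.057,0.57,-1],[0,0,0,0,0.057,0.583,-1],[0,0,0,0,0.057,0.583,-1],[0,0,0,0,0.057,0.583,-1]]]}}

```text
clock: 52.52
tcp_pos: [0.4798, 0.4521, 0.0191]
orientation: [-0.082, 3.139, 0.002]
contact_force: [-0.5, 0.2, -0.1]
grip_width: 0.0854
```

Call:
{"fn": "apply_moves", "kwargs": {"plan": [[[0,0,0,0,0,0,1],[0,0,0,0,0,0,1],[0,0,0,0,0,0,1],[0,0,0,0,0,0,1],[0,0,0,0,0,0,1],[0,0,0,0,0,0,1],[0,0,0,0,0,0,1],[0,0,0,0,0,0,1],[0,0,0,0,0,0,1],[0,0,0,0,0,0,1],[0,0,0,0,0,0,1]]], "force": 60}}

```text
clock: 53.43
tcp_pos: [0.4783, 0.4521, 0.0177]
orientation: [0.084, -3.14, 0.001]
contact_force: [-0.7, -1.1, 6.0]
grip_width: 0.0106
```

```bash
python3 - <<'E'
from kin import *
plan((.48,.45,.24,93),(.54,.17,.34,60),(.58,-.08,.34,10),(.50,-.24,.34,-22.2),(.4642,-.278,.26,-22.2)); sim(r.get_obs()['joints'],[(.48,.45,.24,93),(.54,.17,.34,60),(.58,-.08,.34,10),(.50,-.24,.34,-22.2),(.4642,-.278,.26,-22.2),(.4642,-.278,.12,-22.2)])
E
```

```text
at [0.4783 0.4521 0.0177] th 93.1 tilt [-0.0004 -0.0004] t 53.4 w 0.0106 F [-0.7 -1.1  6. ]
(0.48, 0.45, 0.24, 93) -> [-0.0001, -0.0001, 0.0004, -0.0038, -0.0057, -0.5558] rows 5.3
(0.54, 0.17, 0.34, 60) -> [0.0, 0.0, 0.1833, -0.1132, -0.7069, -0.25] rows 7.3
(0.58, -0.08, 0.34, 10) -> [0.0, 0.0, 0.2778, -0.3991, -0.4913, 0.0] rows 7.0
(0.5, -0.24, 0.34, -22.2) -> [0.0, 0.0, 0.1789, -0.3592, -0.2664, 0.0] rows 4.5
(0.4642, -0.278, 0.26, -22.2) -> [0.0, 0.0, 0.0, -0.1218, -0.047, 0.2] rows 2.3
(0.48, 0.45, 0.24, 93) q [-0.95  0.45  0.13  1.57 -0.06  1.14  0.8 ] err 0.0000 0.000
(0.54, 0.17, 0.34, 60) q [-0.72  0.2   0.37  1.69 -0.07  1.27  0.69] err 0.0000 0.000
(0.58, -0.08, 0.34, 10) q [-0.47  0.27  0.62  1.64 -0.16  1.29  0.32] err 0.0000 0.000
(0.5, -0.24, 0.34, -22.2) q [-0.34  0.22  0.8   1.72 -0.16  1.28  0.08] err 0.0000 0.000
(0.4642, -0.278, 0.26, -22.2) q [-0.26  0.26  0.81  1.86 -0.2   1.12  0.21] err 0.0000 0.000
(0.4642, -0.278, 0.12, -22.2) q [-0.17  0.45  0.73  1.98 -0.37  0.86  0.33] err 0.0000 0.000
```

Call:
{"fn": "apply_moves", "kwargs": {"plan": [[[0,0,0,0,0,-0.05,1],[0,0,0,0,0,-0.15,1],[0,0,0,0,0,-0.25,1],[0,0,0,0,0,-0.35,1],[0,0,0,0,0,-0.45,1],[0,0,0,0,0,-0.556,1],[0,0,0,0,0,-0.556,1],[0,0,0,0,0,-0.556,1]]]}}

```text
clock: 54.1
tcp_pos: [0.4793, 0.4531, 0.2422]
orientation: [-0.084, 3.138, 0.005]
contact_force: [-0.5, -0.5, -3.0]
grip_width: 0.0108
```

Call:
{"fn": "apply_moves", "kwargs": {"plan": [[[0,0,0.183,-0.113,-0.707,-0.25,1],[0,0,0.183,-0.113,-0.707,-0.25,1],[0,0,0.183,-0.113,-0.707,-0.25,1],[0,0,0.183,-0.113,-0.707,-0.25,1],[0,0,0.183,-0.113,-0.707,-0.25,1],[0,0,0.183,-0.113,-0.707,-0.25,1],[0,0,0.183,-0.113,-0.707,-0.25,1],[0,0,0.183,-0.113,-0.707,-0.25,1],[0,0,0.183,-0.113,-0.707,-0.25,1],[0,0,0.183,-0.113,-0.707,-0.25,1]]]}}

```text
clock: 54.93
tcp_pos: [0.538, 0.1713, 0.3379]
orientation: [-0.812, -3.032, 0.004]
contact_force: [-0.4, 0.6, -3.4]
grip_width: 0.0106
```

Call:
{"fn": "apply_moves", "kwargs": {"plan": [[[0,0,0.278,-0.399,-0.491,0,1],[0,0,0.278,-0.399,-0.491,0,1],[0,0,0.278,-0.399,-0.491,0,1],[0,0,0.278,-0.399,-0.491,0,1],[0,0,0.278,-0.399,-0.491,0,1],[0,0,0.278,-0.399,-0.491,0,1],[0,0,0.278,-0.399,-0.491,0,1],[0,0,0.278,-0.399,-0.491,0,1],[0,0,0.278,-0.399,-0.491,0,1],[0,0,0.278,-0.399,-0.491,0,1]]]}}

```text
clock: 55.77
tcp_pos: [0.5791, -0.0746, 0.3384]
orientation: [-2.007, -2.413, 0.003]
contact_force: [0.6, 0.6, -1.4]
grip_width: 0.0106
```

Call:
{"fn": "apply_moves", "kwargs": {"plan": [[[0,0,0.179,-0.359,-0.266,0,1],[0,0,0.179,-0.359,-0.266,0,1],[0,0,0.179,-0.359,-0.266,0,1],[0,0,0.179,-0.359,-0.266,0,1],[0,0,0.179,-0.359,-0.266,0,1],[0,0,0.179,-0.359,-0.266,0,1],[0,0,0.179,-0.359,-0.266,0,1],[0,0,0.179,-0.359,-0.266,0,1]]]}}

```text
clock: 56.43
tcp_pos: [0.5008, -0.2349, 0.3396]
orientation: [-2.6, -1.762, 0.001]
contact_force: [-0.2, 0.3, -2.6]
grip_width: 0.0109
```

```bash
python3 - <<'E'
from h import *
plan((.4642,-.278,.20,-22.3),(.4642,-.278,.14,-22.3)); print(np.round(r.get_obs()['joints'],3))
E
```

```text
at [ 0.5008 -0.2349  0.3396] th -21.8 tilt [-0.0009  0.0005] t 56.4 w 0.0109 F [-0.2  0.3 -2.6]
(0.4642, -0.278, 0.2, -22.3) -> [-0.0003, -0.0, 0.003, -0.1339, -0.0447, 0.349] rows 3.6
(0.4642, -0.278, 0.14, -22.3) -> [0.0, 0.0, 0.0, 0.0, 0.0, 0.15] rows 1.4
[-0.343  0.228  0.812  1.748 -0.174  1.241  0.133]
```

Call:
{"fn": "apply_moves", "kwargs": {"plan": [[[0,0,0.003,-0.131,-0.045,0.349,1],[0,0,0.003,-0.131,-0.045,0.349,1],[0,0,0.003,-0.131,-0.045,0.349,1],[0,0,0.003,-0.131,-0.045,0.349,1],[0,0,0.003,-0.131,-0.045,0.349,1],[0,0,0.003,-0.131,-0.045,0.4,1],[0,0,0.003,-0.131,-0.045,0.45,1],[0,0,0.003,-0.131,-0.045,0.495,1],[0,0,0.003,-0.131,-0.045,0.495,1],[0,0,0.003,-0.131,-0.045,0.495,1],[0,0,0.003,-0.131,-0.045,0.495,1]]]}}

```text
clock: 57.35
tcp_pos: [0.465, -0.2791, 0.1438]
orientation: [2.611, 1.744, 0.001]
contact_force: [0.7, -0.6, -1.5]
grip_width: 0.0107
```

```bash
python3 - <<'E'
from h import *
plan((.4646,-.277,.1175,-22.3))
g=grab('wrist','w13.png'); np.save('w13pose.npy',g['pose']); s=grab('side','s13.png')
for nm,p in(('L',(.5274,-.1227)),('R',(.4016,-.4298))):
    print(nm,'pin tip in side',proj(s,(*p,.114)),'wrist',proj(g,(*p,.114)))
a=cv2.resize(s['pixels'][215:345,325:445],None,fx=4,fy=4,interpolation=cv2.INTER_CUBIC)
b=cv2.resize(g['pixels'][0:130,270:370],None,fx=3,fy=4,interpolation=cv2.INTER_CUBIC)
cv2.imwrite('pics/v13.png',np.hstack([a,b]))
E
```

```text
at [ 0.465  -0.2791  0.1438] th -22.5 tilt [ 0.0017 -0.0012] t 57.4 w 0.0107 F [ 0.7 -0.6 -1.5]
(0.4646, -0.277, 0.1175, -22.3) -> [0.0007, 0.0001, -0.0013, 0.0045, -0.0032, 0.0656] rows 0.6
L pin tip in side (np.float64(353.53001148937943), np.float64(231.01744831739558)) wrist (np.float64(310.0229597344516), np.float64(-87.81530925240065))
R pin tip in side (np.float64(411.93039355458365), np.float64(323.16879129726215)) wrist (np.float64(314.47165791100304), np.float64(407.7149622086104))
```

View pics/v13.png

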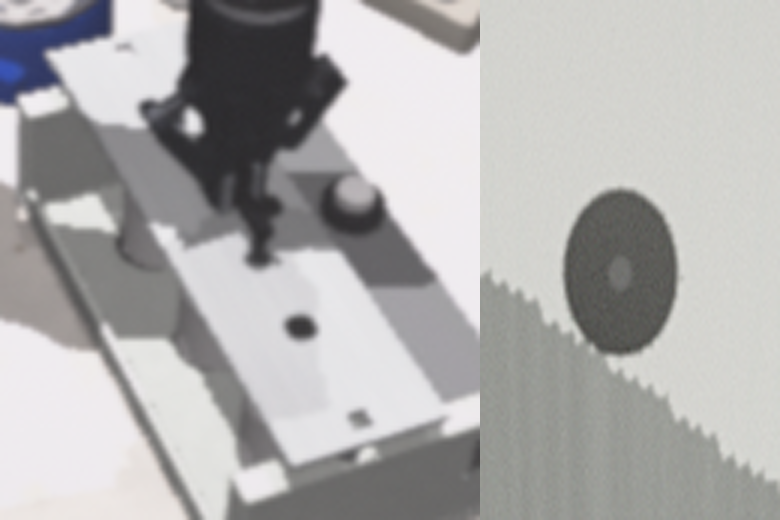

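```bash
python3 - <<'E'
from h import *
s=grab('side')
gr=cv2.cvtColor(s['pixels'],cv2.COLOR_BGR2GRAY).astype(float)
def cen(u,v):
    p=gr[v-4:v+5,u-5:u+6]; w=np.clip(np.percentile(p,75)-p-15,0,None); y,x=np.mgrid[v-4:v+5,u-5:u+6]; return (x*w).sum()/w.sum(),(y*w).sum()/w.sum()
z=r.get_obs()['tcp_pos'][2]-.0122
a=cen(356,226);b=cen(414,320);A=onz(s,*a,z);B=onz(s,*b,z)
print(a,b,A.round(4),B.round(4),np.linalg.norm(A-B),((A+B)/2).round(4),np.degrees(np.arctan2(*(A-B)[1::-1])))
E
```

```text
(np.float64(352.6924754634678), np.float64(223.7001090512541)) (np.float64(414.3926470588235), np.float64(319.52794117647056)) [ 0.533  -0.113   0.1314] [ 0.4017 -0.4341  0.1314] 0.34692834837579983 [ 0.4673 -0.2736  0.1314] 67.75994052430465
```

Call:
{"fn": "apply_moves", "kwargs": {"plan": [[[0,0,0,0.0045,-0.0015,0,1],[0,0,0,0.0045,-0.0015,0.02,1],[0,0,0,0.0045,-0.0015,0.03,1],[0,0,0,0.0045,-0.0015,0.04,1],[0,0,0,0.0045,-0.0015,0.045,1],[0,0,0,0.0045,-0.0015,0.05,1],[0,0,0,0.0045,-0.0015,0.05,1],[0,0,0,0.0045,-0.0015,0.05,1]]]}}

```text
clock: 58.17
tcp_pos: [0.4632, -0.2777, 0.122]
orientation: [2.615, 1.741, -0.002]
contact_force: [-0.1, 0.3, -2.0]
grip_width: 0.0106
```

```bash
python3 - <<'E'
from h import *
plan((.4646,-.277,.117,-22.3)); print(r.get_obs()['moment'])
E
```

```text
at [ 0.4632 -0.2777  0.122 ] th -22.7 tilt [-0.0009 -0.0006] t 58.2 w 0.0106 F [-0.1  0.3 -2. ]
(0.4646, -0.277, 0.117, -22.3) -> [-0.0002, 0.0003, -0.0021, 0.003, 0.0027, 0.0125] rows 0.1
[ 0.01243427 -0.01280725  0.06863832]
```

Call:
{"fn": "apply_moves", "kwargs": {"plan": [[[0,0,0,0.001,0.001,0.006,1],[0,0,0,0.001,0.001,0.012,1],[0,0,0,0.001,0.001,0.014,1],[0,0,0,0.001,0.001,0.014,1],[0,0,0,0.001,0.001,0.014,1]]]}}

```text
clock: 58.58
tcp_pos: [0.464, -0.2774, 0.1176]
orientation: [-2.615, -1.742, -0.001]
contact_force: [-4.5, 3.0, 10.9]
grip_width: 0.0106
```

Call:
{"fn": "apply_moves", "kwargs": {"plan": [[[0,0,0,0,0,0,0.3],[0,0,0,0,0,0,-0.4],[0,0,0,0,0,0,-1],[0,0,0,0,0,0,-1],[0,0,0,0,0,0,-1],[0,0,0,0,0,0,-1],[0,0,0,0,0,0,-1]]]}}

```text
clock: 59.17
tcp_pos: [0.4638, -0.2774, 0.1164]
orientation: [2.615, 1.742, -0.001]
contact_force: [-0.4, -0.4, 1.0]
grip_width: 0.0852
```

Call:
{"fn": "apply_moves", "kwargs": {"plan": [[[0,0,0,0,0,-0.1,-1],[0,0,0,0,0,-0.2,-1],[0,0,0,0,0,-0.3,-1],[0,0,0,0,0,-0.4,-1],[0,0,0,0,0,-0.5,-1],[0,0,0,0,0,-0.5,0],[0,0,0,0,0,-0.5,1],[0,0,0,0,0,-0.5,1],[0,0,0,0,0,-0.5,1]]]}}

```text
clock: 59.92
tcp_pos: [0.4632, -0.2766, 0.3151]
orientation: [-2.613, -1.741, 0.004]
contact_force: [-0.5, 0.4, -1.3]
grip_width: 0.0388
```

```bash
python3 - <<'E'
from h import *
plan((.5535,-.3145,.20,-22.3),(.5535,-.3145,.125,-22.3)); print(np.round(r.get_obs()['joints'],2))
g=grab('wrist','w14.png'); np.save('w14pose.npy',g['pose']); s=grab('side','s14.png')
a=cv2.resize(s['pixels'][215:345,325:445],None,fx=3.8,fy=4,interpolation=cv2.INTER_CUBIC)
b=cv2.resize(g['pixels'][0:400,230:450],(330,520))
cv2.imwrite('pics/v14.png',np.hstack([a,b]))
E
```

```text
at [ 0.4632 -0.2766  0.3151] th -22.7 tilt [-0.003   0.0003] t 59.9 w 0.0388 F [-0.5  0.4 -1.3]
(0.5535, -0.3145, 0.2, -22.3) -> [-0.0009, 0.0003, -0.002, -0.0001, 0.2457, 0.287] rows 3.6
(0.5535, -0.3145, 0.125, -22.3) -> [0.0, 0.0, 0.0, 0.0, 0.0, 0.1875] rows 1.8
[-0.28  0.23  0.85  1.81 -0.18  1.19  0.22]
```

View pics/v14.png

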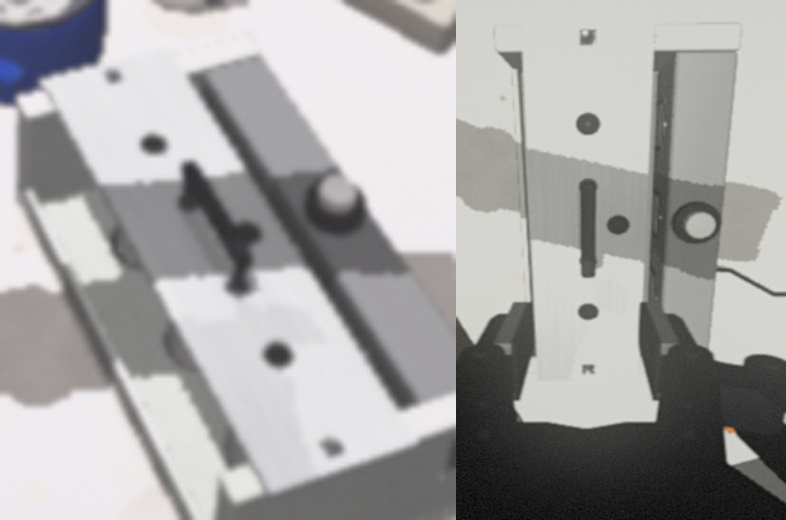

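Call:
{"fn": "apply_moves", "kwargs": {"plan": [[[0,0,0,0,0.245,0,1],[0,0,0,0,0.245,0.1,1],[0,0,0,0,0.245,0.287,1],[0,0,0,0,0.245,0.287,1],[0,0,0,0,0.245,0.287,1],[0,0,0,0,0.245,0.35,1],[0,0,0,0,0.245,0.42,1],[0,0,0,0,0.245,0.46,1],[0,0,0,0,0.245,0.46,1],[0,0,0,0,0.245,0.46,1]]]}}

```text
clock: 60.85
tcp_pos: [0.5536, -0.3152, 0.1326]
orientation: [-2.614, -1.74, 0.003]
contact_force: [0.5, -0.4, 0.2]
grip_width: -0.0003
```

```bash
python3 - <<'E'
from h import *
plan((.5535,-.3145,.115,-22.3))
s=grab('side'); g=grab('scene')
c=lambda x,y:(325+x/3.8-.4,215+y/4-.4)
o1,d1=ray(s,*c(338,193))
hs=(s['pixels'])
print('key side at z .108/.112/.116',[onz(s,*c(338,193),z).round(4) for z in(.108,.112,.116)])
E
```

```text
at [ 0.5536 -0.3152  0.1326] th -22.7 tilt [-0.0021 -0.0003] t 60.9 w -0.0003 F [ 0.5 -0.4  0.2]
(0.5535, -0.3145, 0.115, -22.3) -> [-0.0006, 0.0003, -0.0022, 0.0015, -0.0009, 0.044] rows 0.4
key side at z .108/.112/.116 [array([ 0.5586, -0.3096,  0.108 ]), array([ 0.5552, -0.3117,  0.112 ]), array([ 0.5518, -0.3138,  0.116 ])]
```

Call:
{"fn": "apply_moves", "kwargs": {"plan": [[[0,0,0,0,0,0.01,1],[0,0,0,0,0,0.018,1],[0,0,0,0,0,0.024,1],[0,0,0,0,0,0.03,1],[0,0,0,0,0,0.036,1],[0,0,0,0,0,0.042,1],[0,0,0,0,0,0.042,1],[0,0,0,0,0,0.042,1]]]}}

```text
clock: 61.62
tcp_pos: [0.5543, -0.3151, 0.1158]
orientation: [2.615, 1.742, -0.001]
contact_force: [-1.2, 2.0, 3.5]
grip_width: 0.0
```

Call:
{"fn": "apply_moves", "kwargs": {"plan": [[[0,0,0,0,0,0.004,1],[0,0,0,0,0,0.008,1],[0,0,0,0,0,0.008,1],[0,0,0,0,0,0.008,1]]]}}

```text
clock: 61.95
tcp_pos: [0.5544, -0.3152, 0.114]
orientation: [2.615, 1.741, 0.001]
contact_force: [-3.9, 5.0, 14.4]
grip_width: -0.0
```

Call:
{"fn": "apply_moves", "kwargs": {"plan": [[[0,0,0,0,0,0.003,1],[0,0,0,0,0,0.006,1],[0,0,0,0,0,0.006,1],[0,0,0,0,0,0.006,1]]]}}

```text
clock: 62.28
tcp_pos: [0.5546, -0.3153, 0.1137]
orientation: [-2.615, -1.741, -0.003]
contact_force: [-8.4, 8.0, 31.4]
grip_width: -0.0001
```

Call:
{"fn": "apply_moves", "kwargs": {"plan": [[[0,0,0,0,0,-0.05,1],[0,0,0,0,0,-0.15,1],[0,0,0,0,0,-0.25,1],[0,0,0,0,0,-0.35,1],[0,0,0,0,0,-0.5,1],[0,0,0,0.2,0,-0.55,1],[0,0,0,0.2,0,-0.55,1],[0,0,0,0.2,0,-0.55,1],[0,0,0,0.2,0,-0.55,1]]]}}

```text
clock: 63.03
tcp_pos: [0.5877, -0.2374, 0.3306]
orientation: [2.608, 1.75, 0.002]
contact_force: [-0.6, -0.1, 0.1]
grip_width: 0.0
```

```bash
python3 - <<'E'
from h import *
plan(); s=grab('side','s15.png'); g=grab('scene','c15.png')
a=cv2.resize(s['pixels'][150:360,230:450],(440,420),interpolation=cv2.INTER_CUBIC)
b=cv2.resize(g['pixels'][180:330,300:460],(360,338),interpolation=cv2.INTER_CUBIC)
cv2.imwrite('pics/v15.png',np.hstack([a,cv2.copyMakeBorder(b,0,82,0,0,cv2.BORDER_CONSTANT)]))
E
```

```text
at [ 0.5877 -0.2374  0.3306] th -22.3 tilt [0.0017 0.0002] t 63.0 w 0.0000 F [-0.6 -0.1  0.1]
```

View pics/v15.png

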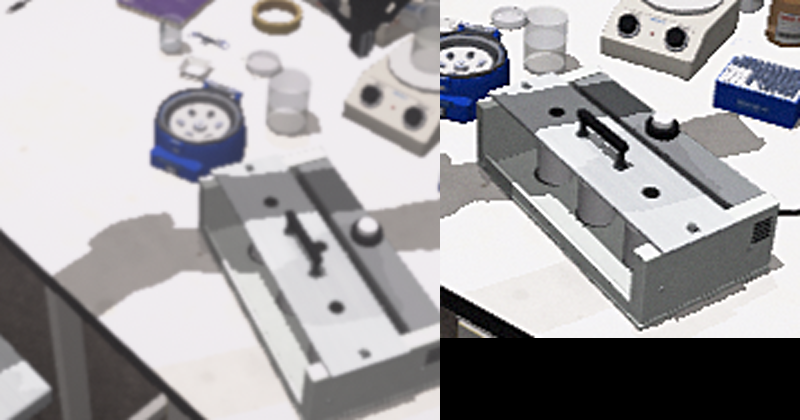

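The cover lies flat over both pins, the bottles stand under it, the beakers haven't moved and the key is back up, so I'm handing in.

```bash
python3 -c "
from bench import r
print(r.hand_in())"
```

```text
the job is handed in; nothing more can be done
None
```

The job is handed in at about 63 s on the robot clock. All three bottles are on pads under the seated cover, and the read key has been pressed.

**What I did**
- Lifted the cover and laid it flat on the bench.
- Turned the bottle that was already on the middle pad, with one correction of about 7° after a look.
- Moved the two bench bottles to the left and right pads. One of them had been knocked about 3.5 cm aside, so I measured it again before gripping it.
- Put the cover back over both pins and pressed the key.

**Last checks**
- **Labels:** the wrist camera read label directions of -22.2°, -21.7° and -23.1° against a scanner direction of about -22.2°. I took these just before the cover went back on.
- **Pad centring:** the bottle caps were within about 5 mm of their pad centres.
- **Cover:** it lies flat with a pin showing in each hole.
- **Key:** the spring was felt first, then a hard stop at about 31 N on the wrist. I inferred full travel from this because the key joint can't be read directly. It was back up afterwards.
- **Beakers:** they look undisturbed in the final views.

**What disagreed**
- My first label estimate on the middle bottle was about 8° off. I changed the method and corrected the bottle.
- On the way to the right pad the arm ran into joint limits and stopped short of its targets several times, tilting about 2°. I rerouted it with the bottle in hand, and the bottle stayed gripped throughout.
- A side-camera check of the cover's holes before seating was unreliable (one hole was misread). I seated the cover from the recorded grip pose and the force reading instead.

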